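# Fetch the cooling block from behind the coolant bottles

## Robot

A 6-joint arm with a two-finger parallel gripper is mounted at the origin on the work surface. World frame = base frame: x ahead of the robot, y to its left, z up, the work surface at z = 0. Lengths are in mm, angles in rad, forces in N, time in s.
With the tool pointing down it reaches from about 425 to 950 mm from the base axis. Payload 3.5 kg.
Tool frame: the origin (TCP) lies midway between the tips of the shut fingers; the grasp point (between the pads) lies 19 mm behind it; z points along the fingers, y is the direction in which the jaws open and shut (so a half turn about z gives the same grasp; the last joint's range is limited). The gripper opens to 85 mm and grips with 20 to 120 N. Pads are 22 mm wide; open, the fingers measure 114 mm over their backs; the gripper's body (76 mm by 85 mm) begins 54 mm behind the grasp point. The pads swing forward as they close: fully open they stand 13 mm farther back than shut.
Start: joints at [1.169, 0.286, 1.577, -0, 1.279, -0.15], TCP at [168.138, 653.709, 231.325] pointing down, gripper open.
Joint ranges: [-2.77, 2.77], [-0.9, 2.22], [0.21, 2.48], [-1.53, 4.67], [0.24, 2.81], [-2.84, 2.84]. Speed limits (rad/s): [2.79, 2.79, 3.14, 3.14, 3.14, 3.14].

## Interface

Orientations are given as a 3x3 rotation matrix whose columns are the frame's x, y, z axes.
In Python, from plant import status, viewer, ctrl gives the robot as it stands. The module is installed in compiled form; this text tells all that it offers.
- The arm moves only by the tool drive_tool, never from a script. Its argument "commands" is a list of rows, each a list of 3 entries, a list of its own where there are three numbers: the shift along the world's x, y, z in m, then the turn, a rotation vector about the world's x, y, z in rad, then the closure, from 0 (fully open) to 1 (shut). A call has 1 to 5 rows; each row is the pose to reach, as a shift and turn from the pose measured when the call began; what a row does not reach only later rows make up. A row lasts 1/10 s, in which the tool goes at most 50 mm and 8.59 degrees, less where a joint would pass 70% of its speed; a pose out of reach is approached as far as the arm can. A call with a gripper value outside its range is refused whole. The fingers move at their own pace and stop on an object; "grip_force" is the grip in N (left out, the last holds). Time passes only in rows, so rows that repeat a pose let the fingers close. It gives the time, the measured TCP pose, the force and the opening at its end, in the units of the state.
- status.read_state(): the state, without advancing time (a new reading comes with each control period).
- viewer.camera(name): name is "scene" or "top" or "wrist"; returns a dict with "pixels" (384x512x3 uint8, red, green, blue), "fov_y" (degrees; the focal length in pixels is half the picture's height over the tangent of half this angle, whatever the lens; pixels are square), "cx", "cy" (the principal point, pixels), "R" (3x3) and "t" (3): a world point X has camera coordinates R X + t; the wrist camera has in their place "mount" (4x4, takes a point from camera to tool coordinates, whose origin is the TCP and whose axes are the flange's). Camera axes: x right, y down, z forward; pixel columns grow to the right and rows downward; lengths in mm; the calibration is good to about 2 mm. A picture is of the moment at which its call begins: read the wrist's pose just before it. There is no depth.
- ctrl.job_done(): hands the job in, once; it reports no verdict.
The state is a dict: "time": time; "joint_positions": joint angles; "joint_vel": joint speeds; "joint_torque": joint torques, N m; "position": TCP position; "tcp_rot": TCP orientation; "wrist_force": force on the tool from outside, world axes, zero at the start; "torque": the same for the moment, N m; "finger_gap": opening from 0.0 (shut) to 1.0 (fully open).
Only numpy, scipy, OpenCV 4.12 (cv2) and the standard library are available. Lean on these libraries where they do the work, as an engineer would, in place of code of your own. Each camera call takes 0.05 s, during which the arm holds its last target.

## Task

Move all three coolant bottles out of the way onto the grey mat; only then fetch the cooling block from behind them and lay it flat on the silver plate in the middle of the circuit board, centred and lengthwise along the plate. With the block in place, put each bottle back in the centre of the coaster of its own colour; keep the bottles upright throughout.

Things in the scene. Friction and masses are not known exactly. Their poses are not given: they have to be found in the camera images.
- bottle_red: red coolant bottle with a white cap and a white label band: upright cylinder 44 mm in diameter and 90 mm high, then a shoulder and a cap (22 mm in diameter) up to 108 mm; about 0.16 kg. Origin at the centre of its underside, z up. Starts standing on the red coaster.
- bottle_blue: blue coolant bottle with a white cap and a white label band: upright cylinder 44 mm in diameter and 90 mm high, then a shoulder and a cap (22 mm in diameter) up to 108 mm; about 0.16 kg. Origin at the centre of its underside, z up. Starts standing on the blue coaster.
- bottle_yellow: yellow coolant bottle with a white cap and a white label band: upright cylinder 44 mm in diameter and 90 mm high, then a shoulder and a cap (22 mm in diameter) up to 108 mm; about 0.16 kg. Origin at the centre of its underside, z up. Starts standing on the yellow coaster.
- block: black cooling block on a copper base, 40 (x) by 96 (y) by 34 mm high; on top two brass ports, 34 mm either side of the middle along y, 20 mm wide, up to 48 mm high; 0.3 kg. Origin: centre of its underside. Starts flat on the tray (10 mm above the table) 10 to 16 mm behind the bottles, long side along their row: it can be gripped across its width, between the ports, only once they are gone.
- coaster_red: red round coaster, 60 mm in diameter, 4 mm thick, fixed. Origin at the centre of its underside (10 mm above the table, on the white tray, rim 5 mm high), so its upper face is at z = +4 mm. The three coasters stand in a row, 72 mm apart, in random colour order; the row runs along the y axis of every coaster, and the x axis points away from the robot towards the cooling block.
- coaster_blue: blue round coaster, 60 mm in diameter, 4 mm thick, fixed. Origin at the centre of its underside (10 mm above the table, on the white tray, rim 5 mm high), so its upper face is at z = +4 mm. The three coasters stand in a row, 72 mm apart, in random colour order; the row runs along the y axis of every coaster, and the x axis points away from the robot towards the cooling block.
- coaster_yellow: yellow round coaster, 60 mm in diameter, 4 mm thick, fixed. Origin at the centre of its underside (10 mm above the table, on the white tray, rim 5 mm high), so its upper face is at z = +4 mm. The three coasters stand in a row, 72 mm apart, in random colour order; the row runs along the y axis of every coaster, and the x axis points away from the robot towards the cooling block.
- mat: grey square mat, 170 by 170 mm, 4 mm thick, fixed flat on the table to one side (left or right) of the tray; the side area. Origin at the centre of its underside; its x and y axes run along its edges.
- board: green circuit board on a cardboard pad, 190 (x) by 160 (y) mm, fixed on the table on the other side of the tray. In its middle the bare silver plate for the block, 46 (x) by 102 (y) mm. Origin: on the table under the plate's centre; the plate's face is at z = +22 mm. Parts elsewhere reach 28 mm above the table, but within 60 mm of its y axis none is above 22 mm.

How it is judged:
By the outcome, as a careful person would: the job done as asked, in the order asked, and still so for the second after the job is handed in, with the robot touching nothing.
It also fails if it takes over 144 s, if anything falls off the work surface, if the arm or the gripper's body presses on something with over 40 N, if the wrist force passes 120 N, or if a joint passes its speed limit or range.

## Working session

There is one attempt and no reset: what is moved stays moved. The work goes in short steps, Python scripts to look and compute and a tool call to move; the robot and the scene stay as the last step left them, time stands still between calls to the robot, and variables do not carry over. Pictures are saved under pics/ and viewed, and the job is handed in when it is done.

Besides the shell and the picture viewer there is one more tool, called after "Request:" as name([rows], argument=value, ...), one row to a line, values as JSON. drive_tool: Moves the arm, as the interface text tells. Its arguments: {"type":"object","properties":{"commands":{"type":"array","items":{"type":"array"}},"grip_force":{"type":"number"}},"required":["commands"]}

```bash
mkdir -p pics; cat > h.py <<'E'
import numpy as np, cv2, json
from plant import status, viewer, ctrl
def snap(n,f=None):
    s=status.read_state(); c=viewer.camera(n)
    if f: cv2.imwrite('pics/'+f,cv2.cvtColor(c['pixels'],cv2.COLOR_RGB2BGR))
    return s,c
E
python3 - <<'E'
from h import *
for n in ['scene','top','wrist']:
    s,c=snap(n,n+'0.png'); print(n,{k:(np.round(v,4).tolist() if not isinstance(v,float) else v) for k,v in c.items() if k!='pixels'})
print(s)
E
```

```text
scene {'fov_y': 51.816195809061206, 'cx': 252.3225695592419, 'cy': 196.13508874866469, 'R': [[-0.7401, 0.6723, 0.0174], [0.5173, 0.5856, -0.6241], [-0.4298, -0.4529, -0.7811]], 't': [387.8098, -237.7021, 1362.1509]}
top {'fov_y': 46.68295909946001, 'cx': 255.56950707491646, 'cy': 193.89821263450796, 'R': [[0.0107, -0.9998, -0.019], [-0.9876, -0.0076, -0.1566], [0.1565, 0.0205, -0.9875]], 't': [-7.4186, 533.5781, 993.7163]}
wrist {'fov_y': 58.86043934655356, 'cx': 258.2254633135016, 'cy': 188.02521841583004, 'mount': [[0.0007, -0.965, -0.2623, 67.3514], [1.0, 0.0007, 0.0002, -0.2337], [-0.0, -0.2623, 0.965, -141.5375], [0.0, 0.0, 0.0, 1.0]]}
{'time': 0.1, 'joint_positions': array([ 1.16901077e+00,  2.87107405e-01,  1.57802225e+00,  1.27031373e-05,
        1.27862163e+00, -1.49990643e-01]), 'joint_vel': array([-0.00059959, -0.00035029, -0.00220858, -0.00202354, -0.00024308,
        0.00057619]), 'joint_torque': array([ 8.37947973e-04, -4.07298517e+01, -2.93697721e+01, -1.42792815e-04,
        3.40941093e-03, -4.22212861e-05]), 'position': array([167.89837986, 653.17131208, 230.06981026]), 'tcp_rot': array([[-9.68465736e-01,  2.49145314e-01, -8.55352983e-04],
       [ 2.49146557e-01,  9.68463765e-01, -1.98196411e-03],
       [ 3.34581301e-04, -2.13257258e-03, -9.99997670e-01]]), 'wrist_force': array([-0.4329587 ,  1.05475382,  0.03306987]), 'torque': array([ 0.0172795 , -0.02358489, -0.00769186]), 'finger_gap': 1.0021158163820905}
```

View pics/top0.png

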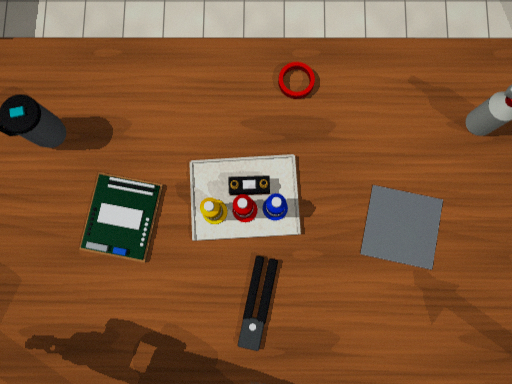

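View pics/scene0.png

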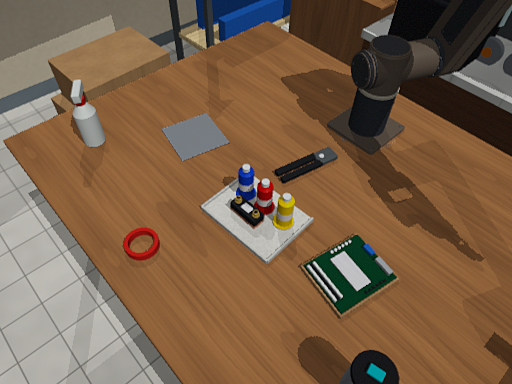

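View pics/wrist0.png

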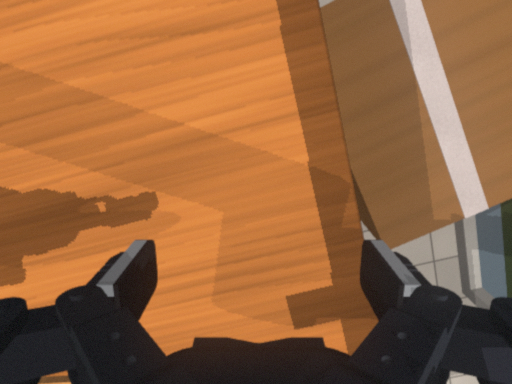

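```bash
cat >> h.py <<'E'
def ray(c,u,v,z):
    f=192/np.tan(np.radians(c['fov_y']/2)); R=np.array(c['R']);t=np.array(c['t'])
    d=R.T@np.array([(u-c['cx'])/f,(v-c['cy'])/f,1]); o=-R.T@t
    return o+d*(z-o[2])/d[2]
def proj(c,X):
    f=192/np.tan(np.radians(c['fov_y']/2)); p=np.array(c['R'])@np.array(X)+np.array(c['t'])
    return np.array([c['cx']+f*p[0]/p[2],c['cy']+f*p[1]/p[2]])
def crop(src,dst,x0,y0,w,h,k):
    im=cv2.imread('pics/'+src)[y0:y0+h,x0:x0+w]
    cv2.imwrite('pics/'+dst,cv2.resize(im,None,fx=k,fy=k,interpolation=cv2.INTER_CUBIC))
E
python3 - <<'E'
from h import *
crop('top0.png','top0a.png',180,145,130,100,6)
crop('top0.png','top0b.png',70,165,100,100,6)
crop('top0.png','top0c.png',350,175,100,100,6)
c=viewer.camera('top'); print(-c['R'].T@c['t'])
E
```

```text
[ 371.5733271   -23.70922366 1064.70828068]
```

View pics/top0a.png

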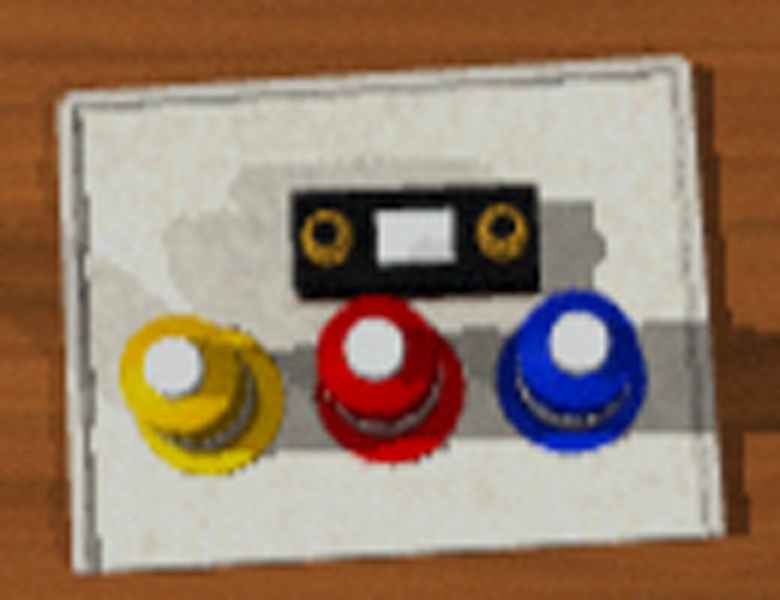

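View pics/top0b.png

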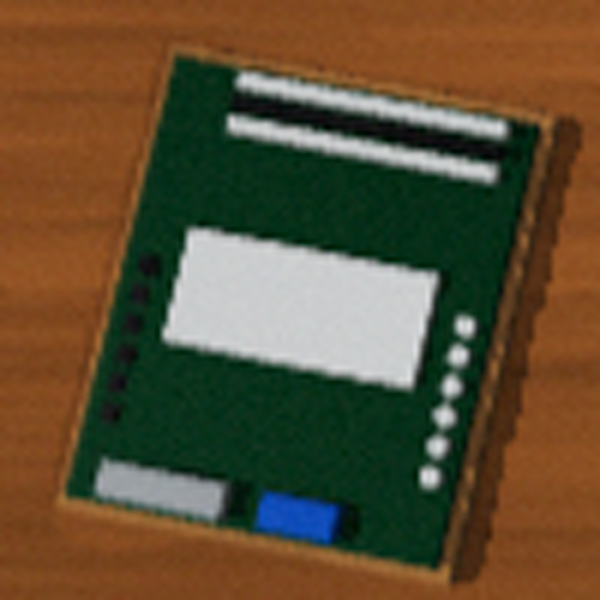

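View pics/top0c.png

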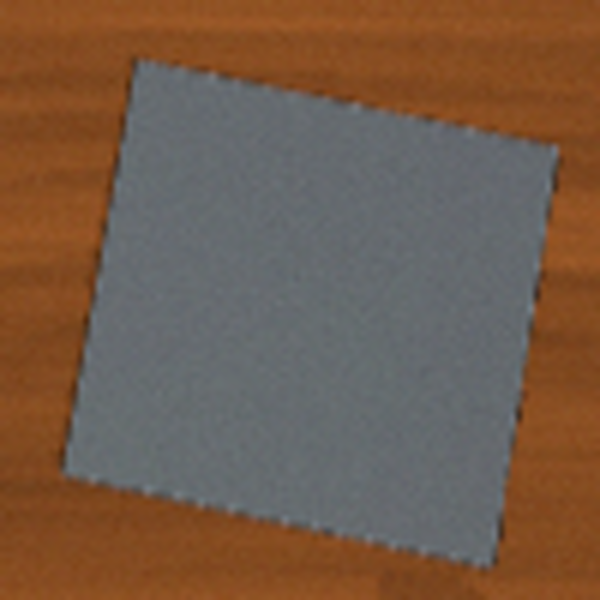

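```bash
python3 - <<'E'
from h import *
c=viewer.camera('top')
def q(o,p,z): return ray(c,o[0]+(p[0]+.5)/6-.5,o[1]+(p[1]+.5)/6-.5,z)[:2]
A=(180,145);caps={n:q(A,p,122) for n,p in dict(y=(173,366),r=(374,347),b=(578,342)).items()}
print({k:v.round(1) for k,v in caps.items()})
def quad(o,ps,z,name):
    P=np.array([q(o,p,z) for p in ps]); ct=P.mean(0)
    yv=(P[0]-P[1]+P[3]-P[2])/2; xv=(P[0]-P[3]+P[1]-P[2])/2
    print(name,ct.round(1),'yang',np.degrees(np.arctan2(-yv[0],yv[1])).round(2),'xang',np.degrees(np.arctan2(xv[1],xv[0])).round(2),np.linalg.norm(yv).round(1),np.linalg.norm(xv).round(1))
quad((70,165),[(187,228),(438,271),(414,388),(163,342)],22,'plate')
quad((350,175),[(137,60),(558,147),(492,567),(63,474)],4,'mat')
quad(A,[(292,190),(537,185),(541,291),(296,298)],44,'block')
print('ports',q(A,(326,236),58),q(A,(502,230),58))
# project coaster circles & overlay
im=cv2.imread('pics/top0.png')[145:245,180:310]; im=cv2.resize(im,None,fx=6,fy=6,interpolation=cv2.INTER_CUBIC)
for k,v in caps.items():
  for z,r in ((14,30),(104,22),(122,11)):
    pts=[((proj(c,[v[0]+r*np.cos(a),v[1]+r*np.sin(a),z])-A+.5)*6-.5) for a in np.linspace(0,6.3,60)]
    cv2.polylines(im,[np.array(pts).astype(int)],True,(0,255,0),1)
cv2.imwrite('pics/ov.png',im)
E
```

```text
{'y': array([494.8,  96.5]), 'r': array([502.3,  24.9]), 'b': array([504.6, -47.9])}
plate [481.9 319.4] yang -9.46 xang -8.48 102.1 46.4
mat [ 464.9 -349. ] yang -11.64 xang -11.68 169.0 168.8
block [554.8  13. ] yang 1.84 xang 2.86 95.3 42.3
ports [553.96321766  47.25328376] [556.78869282 -20.23194104]
```

View pics/ov.png

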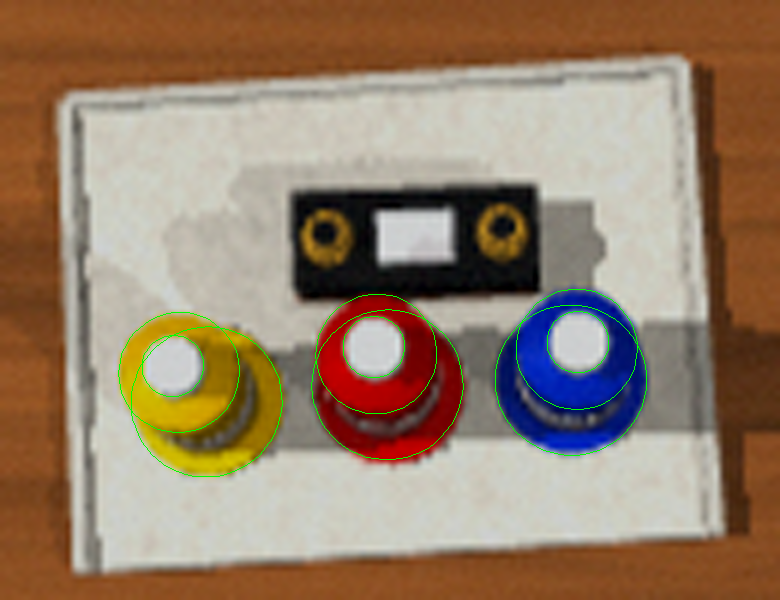

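Request:
drive_tool([
  [[0.05, -0.04, 0], [0, 0, -0.1], 0],
  [[0.09, -0.07, 0], [0, 0, -0.22], 0],
  [[0.13, -0.1, 0], [0, 0, -0.34], 0],
  [[0.17, -0.13, 0], [0, 0, -0.46], 0],
  [[0.2, -0.165, 0], [0, 0, -0.6], 0],
], grip_force=40)

```text
time: 0.75
position: [362.8, 494.5, 230.7]
tcp_rot: [[-0.655, 0.756, -0.0], [0.756, 0.655, -0.0], [0.0, -0.0, -1.0]]
wrist_force: [0.0, 0.5, -0.8]
finger_gap: 0.996
```

Request:
drive_tool([
  [[0.02, -0.045, 0], [0, 0, -0.12], 0],
  [[0.045, -0.09, 0], [0, 0, -0.25], 0],
  [[0.065, -0.135, 0], [0, 0, -0.38], 0],
  [[0.085, -0.18, 0], [0, 0, -0.51], 0],
  [[0.1, -0.225, 0], [0, 0, -0.644], 0],
])

```text
time: 1.25
position: [463.6, 267.5, 230.8]
tcp_rot: [[-0.064, 0.998, 0.0], [0.998, 0.064, 0.0], [0.0, 0.0, -1.0]]
wrist_force: [0.8, 0.7, -0.1]
finger_gap: 1.003
```

Request:
drive_tool([
  [[0.01, -0.047, 0], [0, 0, 0], 0],
  [[0.02, -0.095, 0], [0, 0, 0], 0],
  [[0.025, -0.143, 0], [0, 0, 0], 0],
  [[0.03, -0.19, 0], [0, 0, 0], 0],
  [[0.035, -0.235, 0], [0, 0, 0], 0],
])

```text
time: 1.75
position: [498.4, 30.5, 231.0]
tcp_rot: [[-0.064, 0.998, 0.001], [0.998, 0.064, 0.0], [0.0, 0.001, -1.0]]
wrist_force: [0.8, -0.0, -0.3]
finger_gap: 1.001
```

Request:
drive_tool([
  [[0.003, -0.04, 0], [0, 0, 0], 0],
  [[0.006, -0.078, 0], [0, 0, 0], 0],
  [[0.006, -0.078, 0], [0, 0, 0], 0],
])

```text
time: 2.05
position: [504.6, -51.4, 231.1]
tcp_rot: [[-0.058, 0.998, 0.001], [0.998, 0.058, -0.001], [-0.001, 0.001, -1.0]]
wrist_force: [0.0, -0.6, 0.3]
finger_gap: 0.999
```

```bash
python3 - <<'E'
from h import *
s,c=snap('wrist','w1.png'); print(s['position'],s['tcp_rot'])
M=np.array(c['mount']); f=192/np.tan(np.radians(c['fov_y']/2))
R=s['tcp_rot']
for n,X in dict(y=[494.8,96.5,122],r=[502.3,24.9,122],b=[504.6,-47.9,122]).items():
    p=R.T@(np.array(X)-s['position']); p=np.linalg.inv(M)@np.r_[p,1]
    print(n,(c['cx']+f*p[0]/p[2],c['cy']+f*p[1]/p[2]))
E
```

```text
[504.59140901 -51.4185242  231.12385744] [[-0.05828418  0.99829916  0.00132046]
 [ 0.998299    0.05828597 -0.0013614 ]
 [-0.00143605  0.00123887 -0.9999982 ]]
y (np.float64(257.9698706420999), np.float64(-35.81814582681821))
r (np.float64(262.6364044455482), np.float64(80.65728147506452))
b (np.float64(259.67808310747483), np.float64(181.15925322809386))
```

View pics/w1.png

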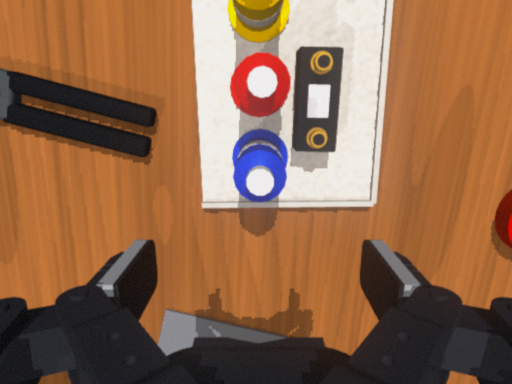

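Request:
drive_tool([
  [[0, 0.0035, -0.04], [0, 0, 0], 0],
  [[0, 0.0035, -0.085], [0, 0, 0], 0],
  [[0, 0.0035, -0.125], [0, 0, 0], 0],
  [[0, 0.0035, -0.155], [0, 0, 0], 0],
  [[0, 0.0035, -0.167], [0, 0, 0], 0],
])

```text
time: 2.6
position: [501.7, -43.9, 60.5]
tcp_rot: [[-0.061, 0.998, -0.006], [0.998, 0.061, 0.002], [0.003, -0.005, -1.0]]
wrist_force: [-0.7, 0.7, -0.8]
finger_gap: 1.002
```

Request:
drive_tool([
  [[0, 0, 0], [0, 0, 0], 0],
  [[0, 0, 0], [0, 0, 0], 0.2],
])

```text
time: 2.8
position: [502.2, -43.4, 61.2]
tcp_rot: [[-0.062, 0.998, -0.005], [0.998, 0.062, 0.002], [0.003, -0.005, -1.0]]
wrist_force: [0.1, 0.4, -0.3]
finger_gap: 0.859
```

Request:
drive_tool([
  [[0.0024, -0.0045, 0.002], [-0.002, -0.005, 0], 0.2],
  [[0.0024, -0.0045, 0.002], [-0.002, -0.005, 0], 0.2],
  [[0.0024, -0.0045, 0.002], [-0.002, -0.005, 0], 0.2],
])

```text
time: 3.1
position: [505.8, -48.3, 64.8]
tcp_rot: [[-0.062, 0.998, 0.003], [0.998, 0.062, -0.001], [-0.001, 0.003, -1.0]]
wrist_force: [-0.3, -0.3, -0.2]
finger_gap: 0.8
```

Good. Close.

Request:
drive_tool([
  [[-0.001, 0, 0], [0, 0, 0], 0.5],
  [[-0.001, 0, 0], [0, 0, 0], 1],
  [[-0.001, 0, 0], [0, 0, 0], 1],
  [[-0.001, 0, 0], [0, 0, 0], 1],
  [[-0.001, 0, 0], [0, 0, 0], 1],
])

```text
time: 3.6
position: [505.3, -48.5, 65.6]
tcp_rot: [[-0.062, 0.998, 0.004], [0.998, 0.062, -0.001], [-0.001, 0.004, -1.0]]
wrist_force: [-1.6, 1.3, 5.9]
finger_gap: 0.502
```

Request:
drive_tool([
  [[0, 0, 0], [0, 0, 0], 1],
  [[0, 0, 0], [0, 0, 0], 1],
])

```text
time: 3.8
position: [505.3, -48.5, 65.6]
tcp_rot: [[-0.062, 0.998, 0.004], [0.998, 0.062, -0.001], [-0.001, 0.004, -1.0]]
wrist_force: [-1.0, -0.4, 3.7]
finger_gap: 0.506
```

Request:
drive_tool([
  [[0, 0, 0.01], [0, 0, 0], 1],
  [[0, 0, 0.03], [0, 0, 0], 1],
  [[0, 0, 0.06], [0, 0, 0], 1],
  [[0, -0.02, 0.06], [0, 0, 0], 1],
  [[-0.004, -0.05, 0.06], [0, 0, 0], 1],
])

```text
time: 4.3
position: [501.8, -98.1, 126.7]
tcp_rot: [[-0.065, 0.998, 0.006], [0.998, 0.065, -0.001], [-0.002, 0.006, -1.0]]
wrist_force: [0.8, 0.2, -2.8]
finger_gap: 0.505
```

```bash
python3 - <<'E'
from h import *
s,c=snap('scene','s1.png'); crop('s1.png','s1a.png',120,100,220,170,3); print(s['position'],s['wrist_force'],s['finger_gap'])
E
```

```text
[501.7780666  -98.12500025 126.74307921] [ 0.76127164  0.20603139 -2.75052202] 0.504910818601179
```

View pics/s1a.png

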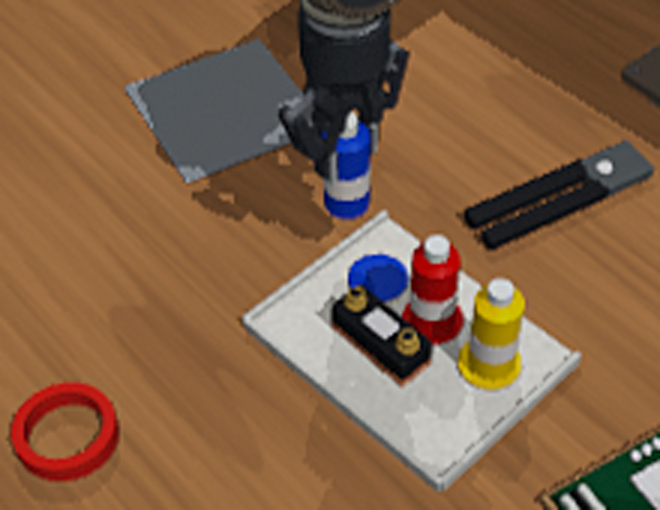

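Request:
drive_tool([
  [[-0.004, -0.04, 0], [0, 0.003, 0], 1],
  [[-0.012, -0.085, 0], [0, 0.003, 0], 1],
  [[-0.02, -0.13, 0], [0, 0.003, 0], 1],
  [[-0.028, -0.175, 0], [0, 0.003, 0], 1],
  [[-0.036, -0.215, 0], [0, 0.003, 0], 1],
])

```text
time: 4.85
position: [464.1, -318.9, 125.8]
tcp_rot: [[-0.061, 0.998, 0.001], [0.998, 0.061, -0.004], [-0.004, 0.001, -1.0]]
wrist_force: [0.7, 0.8, -2.0]
finger_gap: 0.505
```

Request:
drive_tool([
  [[-0.005, -0.035, 0], [0, 0, 0], 1],
  [[-0.01, -0.065, 0], [0, 0, 0], 1],
  [[-0.012, -0.088, 0], [0, 0, 0], 1],
  [[-0.012, -0.088, 0], [0, 0, 0], 1],
  [[-0.012, -0.088, 0], [0, 0, 0], 1],
])

```text
time: 5.35
position: [451.5, -406.5, 125.0]
tcp_rot: [[-0.06, 0.998, -0.0], [0.998, 0.06, -0.002], [-0.002, -0.0, -1.0]]
wrist_force: [0.6, 0.9, -2.1]
finger_gap: 0.507
```

Request:
drive_tool([
  [[0.003, 0.003, -0.03], [0, 0, 0], 1],
  [[0.003, 0.003, -0.055], [0, 0, 0], 1],
  [[0.003, 0.003, -0.064], [0, 0, 0], 1],
  [[0.003, 0.003, -0.064], [0, 0, 0], 1],
  [[0.003, 0.003, -0.064], [0, 0, 0], 1],
])

```text
time: 5.85
position: [455.2, -403.5, 62.0]
tcp_rot: [[-0.061, 0.998, 0.001], [0.998, 0.061, -0.003], [-0.003, 0.001, -1.0]]
wrist_force: [0.3, -0.2, -0.6]
finger_gap: 0.501
```

Request:
drive_tool([
  [[0, 0, -0.002], [0.002, 0, 0], 1],
  [[0, 0, -0.004], [0.002, 0, 0], 1],
  [[0, 0, -0.004], [0.002, 0, 0], 1],
  [[0, 0, -0.004], [0.002, 0, 0], 1],
])

```text
time: 6.25
position: [455.3, -403.6, 58.3]
tcp_rot: [[-0.061, 0.998, 0.001], [0.998, 0.061, -0.001], [-0.001, 0.001, -1.0]]
wrist_force: [0.2, 0.0, -2.0]
finger_gap: 0.504
```

Request:
drive_tool([
  [[0, 0, -0.001], [0.001, 0, 0], 1],
  [[0, 0, -0.0025], [0.001, 0, 0], 1],
  [[0, 0, -0.003], [0.001, 0, 0], 1],
  [[0, 0, -0.003], [0.001, 0, 0], 1],
])

```text
time: 6.65
position: [455.3, -403.8, 55.7]
tcp_rot: [[-0.061, 0.998, 0.001], [0.998, 0.061, -0.001], [-0.001, 0.001, -1.0]]
wrist_force: [0.3, 0.4, 0.8]
finger_gap: 0.508
```

Request:
drive_tool([
  [[0, 0, 0], [0, 0, 0], 0.4],
  [[0, 0, 0], [0, 0, 0], 0.3],
  [[0, 0, 0], [0, 0, 0], 0.1],
  [[0, 0, 0], [0, 0, 0], 0],
  [[0, 0, 0], [0, 0, 0], 0],
])

```text
time: 7.15
position: [455.4, -403.8, 55.7]
tcp_rot: [[-0.061, 0.998, 0.001], [0.998, 0.061, -0.001], [-0.001, 0.001, -1.0]]
wrist_force: [-0.2, -0.1, -0.6]
finger_gap: 1.001
```

Request:
drive_tool([
  [[0, 0, 0.02], [0, 0, 0], 0],
  [[0, 0, 0.05], [0, 0, 0], 0],
  [[0, 0, 0.09], [0, 0, 0], 0],
  [[0, 0.02, 0.12], [0, 0, 0], 0],
  [[0.005, 0.06, 0.125], [0, 0, 0], 0],
])

```text
time: 7.65
position: [462.1, -347.3, 186.5]
tcp_rot: [[-0.058, 0.998, 0.008], [0.998, 0.058, -0.009], [-0.009, 0.008, -1.0]]
wrist_force: [1.4, -0.6, -0.7]
finger_gap: 1.004
```

```bash
python3 - <<'E'
from h import *
s,c=snap('top','t1.png'); crop('t1.png','t1a.png',180,145,270,150,2.9)
E
```

```text
(no output)
```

View pics/t1a.png

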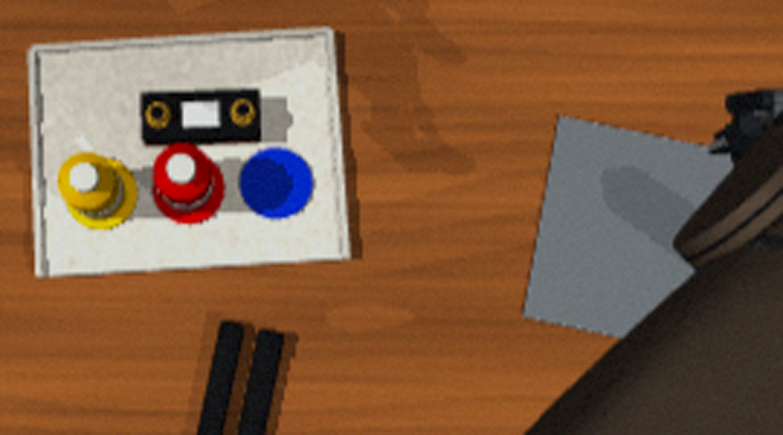

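Request:
drive_tool([
  [[0.005, 0.045, 0], [0.009, 0.008, 0], 0],
  [[0.01, 0.09, 0], [0.009, 0.008, 0], 0],
  [[0.015, 0.14, 0], [0.009, 0.008, 0], 0],
  [[0.02, 0.19, 0], [0.009, 0.008, 0], 0],
  [[0.025, 0.235, 0], [0.009, 0.008, 0], 0],
])

```text
time: 8.2
position: [486.8, -102.6, 184.3]
tcp_rot: [[-0.062, 0.998, -0.002], [0.998, 0.062, 0.009], [0.009, -0.002, -1.0]]
wrist_force: [1.8, 0.4, 0.3]
finger_gap: 0.999
```

Request:
drive_tool([
  [[0.005, 0.045, 0], [0, 0, 0], 0],
  [[0.01, 0.09, 0], [0, 0, 0], 0],
  [[0.014, 0.12, 0], [0, 0, 0], 0],
  [[0.014, 0.134, 0], [0, 0, 0], 0],
  [[0.014, 0.134, 0], [0, 0, 0], 0],
])

```text
time: 8.7
position: [500.5, 32.6, 184.0]
tcp_rot: [[-0.065, 0.998, -0.003], [0.998, 0.065, 0.008], [0.009, -0.002, -1.0]]
wrist_force: [-0.1, -0.3, -0.6]
finger_gap: 0.998
```

Request:
drive_tool([
  [[0.0013, -0.008, 0], [-0.008, -0.003, 0], 0],
  [[0.0013, -0.008, -0.03], [-0.008, -0.003, 0], 0],
  [[0.0013, -0.008, -0.07], [-0.008, -0.003, 0], 0],
  [[0.0013, -0.008, -0.1], [-0.008, -0.003, 0], 0],
  [[0.0013, -0.008, -0.112], [-0.008, -0.003, 0], 0],
])

```text
time: 9.2
position: [499.4, 22.9, 68.7]
tcp_rot: [[-0.062, 0.998, -0.006], [0.998, 0.062, 0.001], [0.001, -0.006, -1.0]]
wrist_force: [-0.4, -0.5, -0.9]
finger_gap: 0.999
```

Request:
drive_tool([
  [[0, 0, 0], [0, 0, 0], 0],
  [[0, 0, 0], [0, 0, 0], 0.2],
])

```text
time: 9.4
position: [500.0, 21.7, 69.3]
tcp_rot: [[-0.061, 0.998, -0.005], [0.998, 0.061, 0.0], [0.001, -0.005, -1.0]]
wrist_force: [-0.2, 0.1, 0.2]
finger_gap: 0.856
```

Request:
drive_tool([
  [[0.002, 0.003, -0.004], [0, -0.005, 0], 0.2],
  [[0.002, 0.003, -0.004], [0, -0.005, 0], 0.2],
  [[0.002, 0.003, -0.004], [0, -0.005, 0], 0.2],
  [[0.002, 0.003, -0.004], [0, -0.005, 0], 0.2],
])

```text
time: 9.8
position: [502.4, 24.8, 66.0]
tcp_rot: [[-0.061, 0.998, 0.001], [0.998, 0.061, 0.0], [0.0, 0.001, -1.0]]
wrist_force: [-0.5, -0.1, -0.8]
finger_gap: 0.803
```

Request:
drive_tool([
  [[0, 0, 0], [0, 0, 0], 0.5],
  [[0, 0, 0], [0, 0, 0], 1],
  [[0, 0, 0], [0, 0, 0], 1],
  [[0, 0, 0], [0, 0, 0], 1],
  [[0, 0, 0], [0, 0, 0], 1],
])

```text
time: 10.3
position: [502.9, 24.8, 66.5]
tcp_rot: [[-0.061, 0.998, 0.002], [0.998, 0.061, 0.0], [-0.0, 0.002, -1.0]]
wrist_force: [0.4, -0.3, 2.7]
finger_gap: 0.503
```

Request:
drive_tool([
  [[0, 0, 0.01], [0, 0, 0], 1],
  [[0, 0, 0.03], [0, 0, 0], 1],
  [[0, 0, 0.06], [0, 0, 0], 1],
  [[0, -0.02, 0.065], [0, 0, 0], 1],
  [[-0.004, -0.05, 0.065], [0, 0, 0], 1],
])

```text
time: 10.8
position: [499.6, -25.0, 133.3]
tcp_rot: [[-0.064, 0.998, 0.005], [0.998, 0.064, -0.0], [-0.001, 0.005, -1.0]]
wrist_force: [0.0, 0.3, -2.7]
finger_gap: 0.501
```

Request:
drive_tool([
  [[-0.004, -0.045, 0], [0, 0.002, 0], 1],
  [[-0.008, -0.09, 0], [0, 0.002, 0], 1],
  [[-0.014, -0.135, 0], [0, 0.002, 0], 1],
  [[-0.018, -0.18, 0], [0, 0.002, 0], 1],
  [[-0.024, -0.225, 0], [0, 0.002, 0], 1],
])

```text
time: 11.3
position: [474.6, -251.3, 133.0]
tcp_rot: [[-0.064, 0.998, 0.002], [0.998, 0.064, 0.001], [0.0, 0.002, -1.0]]
wrist_force: [1.3, 0.2, -1.4]
finger_gap: 0.505
```

Request:
drive_tool([
  [[-0.004, -0.04, 0], [0, 0.002, 0], 1],
  [[-0.008, -0.075, 0], [0, 0.002, 0], 1],
  [[-0.01, -0.096, 0], [0, 0.002, 0], 1],
  [[-0.01, -0.096, -0.01], [0, 0.002, 0], 1],
  [[-0.01, -0.096, -0.03], [0, 0.002, 0], 1],
])

```text
time: 11.8
position: [465.3, -347.6, 103.7]
tcp_rot: [[-0.063, 0.998, 0.002], [0.998, 0.063, -0.001], [-0.001, 0.002, -1.0]]
wrist_force: [-0.2, 0.5, -2.2]
finger_gap: 0.502
```

Request:
drive_tool([
  [[0, 0, -0.02], [0, 0, 0], 1],
  [[0, 0, -0.036], [0, 0, 0], 1],
  [[0, 0, -0.04], [0, 0, 0], 1],
  [[0, 0, -0.04], [0, 0, 0], 1],
  [[0, 0, -0.04], [0, 0, 0], 1],
])

```text
time: 12.3
position: [465.9, -347.7, 64.5]
tcp_rot: [[-0.064, 0.998, 0.002], [0.998, 0.064, -0.002], [-0.002, 0.002, -1.0]]
wrist_force: [0.2, 0.4, -1.1]
finger_gap: 0.504
```

Request:
drive_tool([
  [[0, 0, -0.003], [0.002, 0.002, 0], 1],
  [[0, 0, -0.006], [0.002, 0.002, 0], 1],
  [[0, 0, -0.008], [0.002, 0.002, 0], 1],
  [[0, 0, -0.008], [0.002, 0.002, 0], 1],
])

```text
time: 12.7
position: [466.0, -347.8, 56.6]
tcp_rot: [[-0.064, 0.998, 0.001], [0.998, 0.064, 0.0], [0.0, 0.001, -1.0]]
wrist_force: [-0.5, -0.5, -1.7]
finger_gap: 0.505
```

Request:
drive_tool([
  [[0, 0, -0.0015], [0, 0.001, 0], 1],
  [[0, 0, -0.0015], [0, 0.001, 0], 1],
])

```text
time: 12.9
position: [466.1, -348.0, 56.5]
tcp_rot: [[-0.064, 0.998, -0.001], [0.998, 0.064, 0.001], [0.001, -0.001, -1.0]]
wrist_force: [-3.0, 2.5, 5.1]
finger_gap: 0.506
```

Request:
drive_tool([
  [[0, 0, 0], [0, 0, 0], 0.4],
  [[0, 0, 0], [0, 0, 0], 0.3],
  [[0, 0, 0], [0, 0, 0], 0.1],
  [[0, 0, 0], [0, 0, 0], 0],
  [[0, 0, 0], [0, 0, 0], 0],
])

```text
time: 13.4
position: [466.1, -348.0, 56.4]
tcp_rot: [[-0.064, 0.998, -0.001], [0.998, 0.064, 0.001], [0.001, -0.001, -1.0]]
wrist_force: [0.9, -1.0, -0.5]
finger_gap: 0.999
```

Request:
drive_tool([
  [[0, 0, 0.02], [0, 0, 0], 0],
  [[0, 0, 0.05], [0, 0, 0], 0],
  [[0, 0, 0.09], [0, 0, 0], 0],
  [[0, 0.02, 0.12], [0, 0, 0], 0],
  [[0.005, 0.06, 0.125], [0, 0, 0], 0],
])

```text
time: 13.9
position: [473.0, -291.1, 186.9]
tcp_rot: [[-0.06, 0.998, 0.006], [0.998, 0.06, -0.006], [-0.007, 0.006, -1.0]]
wrist_force: [0.9, -0.1, 0.5]
finger_gap: 1.001
```

Request:
drive_tool([
  [[0.002, 0.045, 0], [0, 0, 0], 0],
  [[0.005, 0.09, 0], [0, 0, 0], 0],
  [[0.01, 0.14, 0], [0, 0, 0], 0],
  [[0.013, 0.19, 0], [0, 0, 0], 0],
  [[0.016, 0.235, 0], [0, 0, 0], 0],
])

```text
time: 14.4
position: [488.7, -54.0, 187.0]
tcp_rot: [[-0.06, 0.998, 0.007], [0.998, 0.06, -0.006], [-0.007, 0.007, -1.0]]
wrist_force: [0.7, 0.0, 0.5]
finger_gap: 1.0
```

Request:
drive_tool([
  [[0.002, 0.045, 0], [0.006, 0.007, 0], 0],
  [[0.004, 0.09, 0], [0.006, 0.007, 0], 0],
  [[0.006, 0.13, 0], [0.006, 0.007, 0], 0],
  [[0.0065, 0.149, 0], [0.006, 0.007, 0], 0],
  [[0.0065, 0.149, 0], [0.006, 0.007, 0], 0],
])

```text
time: 14.9
position: [494.8, 97.2, 186.9]
tcp_rot: [[-0.064, 0.998, -0.0], [0.998, 0.064, -0.0], [-0.0, -0.0, -1.0]]
wrist_force: [-0.3, -0.1, 0.4]
finger_gap: 1.002
```

```bash
python3 - <<'E'
from h import *
s,c=snap('top','t2.png'); crop('t2.png','t2a.png',350,175,110,100,6); crop('t2.png','t2b.png',180,145,130,100,6)
print(s['position'],s['tcp_rot'].round(4).tolist())
E
```

```text
[494.83164739  97.20392046 186.92244853] [[-0.0642, 0.9979, -0.0002], [0.9979, 0.0642, -0.0001], [-0.0, -0.0002, -1.0]]
```

View pics/t2a.png

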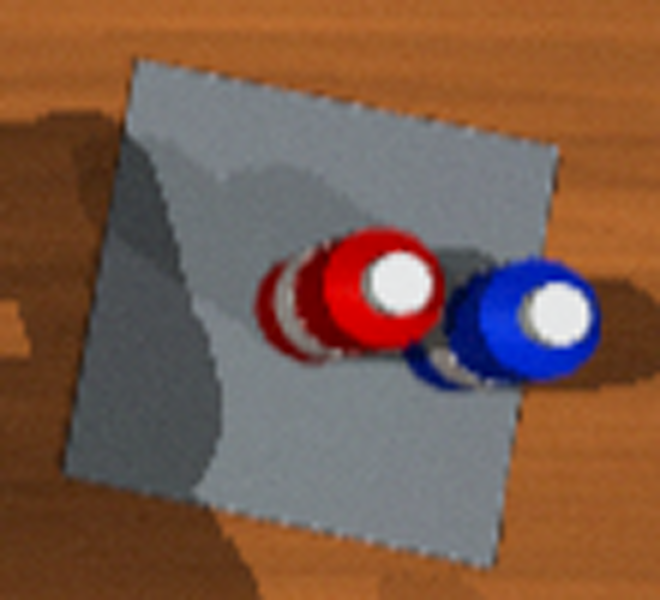

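View pics/t2b.png

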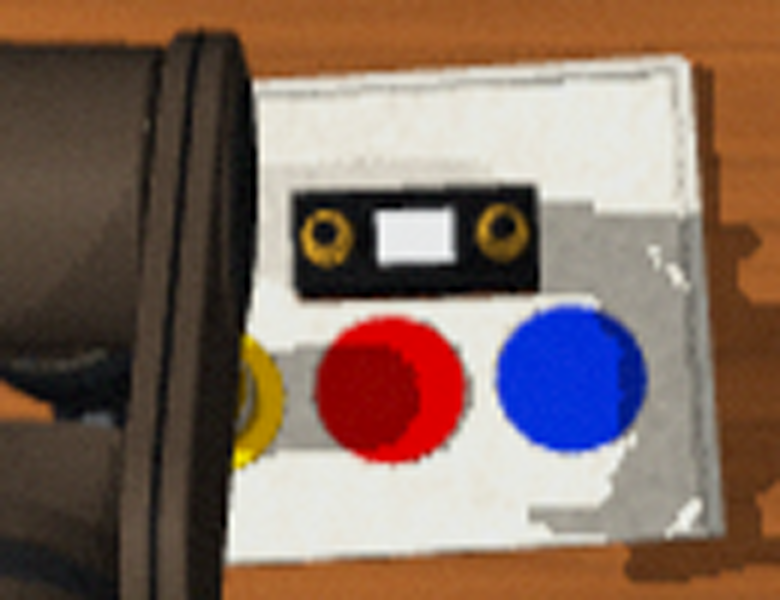

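Request:
drive_tool([
  [[0, 0, -0.03], [0, 0, 0], 0],
  [[0, 0, -0.07], [0, 0, 0], 0],
  [[0, 0, -0.1], [0, 0, 0], 0],
  [[0, 0, -0.115], [0, 0, 0], 0],
  [[0, 0, -0.115], [0, 0, 0], 0.2],
])

```text
time: 15.45
position: [492.7, 94.5, 69.0]
tcp_rot: [[-0.061, 0.998, -0.007], [0.998, 0.061, -0.001], [-0.001, -0.007, -1.0]]
wrist_force: [-0.9, 1.6, -0.5]
finger_gap: 0.861
```

Request:
drive_tool([
  [[0.0025, 0.002, -0.003], [0, -0.006, 0], 0.2],
  [[0.0025, 0.002, -0.003], [0, -0.006, 0], 0.2],
  [[0.0025, 0.002, -0.003], [0, -0.006, 0], 0.2],
  [[0.0025, 0.002, -0.003], [0, -0.006, 0], 0.2],
])

```text
time: 15.85
position: [496.0, 96.4, 67.1]
tcp_rot: [[-0.061, 0.998, 0.001], [0.998, 0.061, -0.001], [-0.001, 0.001, -1.0]]
wrist_force: [-0.5, -0.1, 0.6]
finger_gap: 0.799
```

Request:
drive_tool([
  [[0, 0, 0], [0, 0, 0], 0.5],
  [[0, 0, 0], [0, 0, 0], 1],
  [[0, 0, 0], [0, 0, 0], 1],
  [[0, 0, 0], [0, 0, 0], 1],
  [[0, 0, 0], [0, 0, 0], 1],
])

```text
time: 16.35
position: [496.4, 96.5, 67.9]
tcp_rot: [[-0.061, 0.998, 0.002], [0.998, 0.061, -0.001], [-0.001, 0.002, -1.0]]
wrist_force: [-2.7, -0.1, 5.8]
finger_gap: 0.504
```

Request:
drive_tool([
  [[0, 0, 0.01], [0, 0, 0], 1],
  [[0, 0, 0.03], [0, 0, 0], 1],
  [[0, 0, 0.06], [0, 0, 0], 1],
  [[0, -0.02, 0.065], [0, 0, 0], 1],
  [[0, -0.06, 0.065], [0, 0, 0], 1],
])

```text
time: 16.85
position: [497.2, 37.4, 134.7]
tcp_rot: [[-0.065, 0.998, 0.006], [0.998, 0.065, -0.001], [-0.001, 0.006, -1.0]]
wrist_force: [1.0, -0.0, -1.4]
finger_gap: 0.505
```

Request:
drive_tool([
  [[-0.002, -0.045, 0], [0, 0.002, 0], 1],
  [[-0.005, -0.09, 0], [0, 0.002, 0], 1],
  [[-0.008, -0.135, 0], [0, 0.002, 0], 1],
  [[-0.01, -0.18, 0], [0, 0.002, 0], 1],
  [[-0.013, -0.225, 0], [0, 0.002, 0], 1],
])

```text
time: 17.35
position: [483.5, -189.1, 134.4]
tcp_rot: [[-0.065, 0.998, 0.004], [0.998, 0.065, -0.0], [-0.001, 0.003, -1.0]]
wrist_force: [0.7, -0.9, -2.7]
finger_gap: 0.503
```

Remaining shift (-6.5, -103).

Request:
drive_tool([
  [[-0.002, -0.04, 0], [0, 0.003, 0], 1],
  [[-0.005, -0.08, 0], [0, 0.003, 0], 1],
  [[-0.0065, -0.102, 0], [0, 0.003, 0], 1],
  [[-0.0065, -0.102, -0.01], [0, 0.003, 0], 1],
  [[-0.0065, -0.102, -0.03], [0, 0.003, 0], 1],
])

```text
time: 17.85
position: [477.6, -291.9, 105.1]
tcp_rot: [[-0.064, 0.998, 0.003], [0.998, 0.064, -0.002], [-0.002, 0.003, -1.0]]
wrist_force: [0.1, 0.9, -2.1]
finger_gap: 0.506
```

Request:
drive_tool([
  [[0, 0, -0.02], [0, 0, 0], 1],
  [[0, 0, -0.036], [0, 0, 0], 1],
  [[0, 0, -0.04], [0, 0, 0], 1],
  [[0, 0, -0.04], [0, 0, 0], 1],
  [[0, 0, -0.04], [0, 0, 0], 1],
])

```text
time: 18.35
position: [478.0, -291.6, 65.6]
tcp_rot: [[-0.064, 0.998, 0.004], [0.998, 0.064, -0.002], [-0.003, 0.003, -1.0]]
wrist_force: [0.4, -0.3, -2.9]
finger_gap: 0.503
```

Request:
drive_tool([
  [[0, 0, -0.003], [0.002, 0.003, 0], 1],
  [[0, 0, -0.006], [0.002, 0.003, 0], 1],
  [[0, 0, -0.008], [0.002, 0.003, 0], 1],
  [[0, 0, -0.008], [0.002, 0.003, 0], 1],
])

```text
time: 18.75
position: [478.2, -291.9, 58.0]
tcp_rot: [[-0.064, 0.998, 0.001], [0.998, 0.064, -0.001], [-0.001, 0.001, -1.0]]
wrist_force: [0.6, -0.4, -0.3]
finger_gap: 0.503
```

Request:
drive_tool([
  [[0, 0, -0.001], [0, 0, 0], 1],
  [[0, 0, -0.001], [0, 0, 0], 1],
])

```text
time: 18.95
position: [478.3, -292.1, 57.9]
tcp_rot: [[-0.064, 0.998, 0.001], [0.998, 0.064, -0.001], [-0.001, 0.001, -1.0]]
wrist_force: [-3.3, 1.7, 5.6]
finger_gap: 0.506
```

Request:
drive_tool([
  [[0, 0, 0], [0, 0, 0], 0.4],
  [[0, 0, 0], [0, 0, 0], 0.3],
  [[0, 0, 0], [0, 0, 0], 0.1],
  [[0, 0, 0], [0, 0, 0], 0],
  [[0, 0, 0], [0, 0, 0], 0],
])

```text
time: 19.45
position: [478.3, -292.1, 57.8]
tcp_rot: [[-0.064, 0.998, 0.001], [0.998, 0.064, -0.001], [-0.001, 0.001, -1.0]]
wrist_force: [-0.1, -0.2, -0.2]
finger_gap: 0.998
```

Request:
drive_tool([
  [[0, 0, 0.02], [0, 0, 0], 0],
  [[0, 0, 0.05], [0, 0, 0], 0],
  [[0, 0, 0.09], [0, 0, 0], 0],
  [[0, 0.02, 0.1], [0, 0, 0], 0],
  [[0.01, 0.06, 0.1], [0, 0, 0], 0],
])

```text
time: 19.95
position: [489.6, -234.5, 161.4]
tcp_rot: [[-0.06, 0.998, 0.006], [0.998, 0.06, -0.005], [-0.006, 0.006, -1.0]]
wrist_force: [0.7, 0.8, -0.1]
finger_gap: 0.998
```

Request:
drive_tool([
  [[0.01, 0.04, 0], [0, 0, 0], 0],
  [[0.02, 0.08, 0], [0, 0, 0], 0],
  [[0.03, 0.12, 0], [0, 0, 0], 0],
  [[0.04, 0.145, 0], [0, 0, 0], 0],
  [[0.04, 0.15, 0], [0, 0, 0], 0],
])

```text
time: 20.45
position: [530.2, -82.0, 161.4]
tcp_rot: [[-0.064, 0.998, 0.007], [0.998, 0.064, -0.005], [-0.005, 0.006, -1.0]]
wrist_force: [-0.9, 0.1, -0.0]
finger_gap: 1.003
```

```bash
python3 - <<'E'
from h import *
s,c=snap('top','t3.png'); crop('t3.png','t3a.png',350,175,110,100,6); crop('t3.png','t3b.png',180,145,130,100,6)
print(s['position'],s['tcp_rot'].round(4).tolist())
hsv=cv2.cvtColor(c['pixels'],cv2.COLOR_RGB2HSV); sub=np.zeros(hsv.shape[:2],bool); sub[190:235,185:305]=1
H=hsv[...,0];S=hsv[...,1];V=hsv[...,2]
P={}
for n,m in dict(r=((H<6)|(H>174)),y=((H>24)&(H<35)),b=((H>110)&(H<130))).items():
    mm=(m&(S>150)&(V>60)&sub).astype(np.uint8); cn,_=cv2.findContours(mm,0,2); k=max(cn,key=cv2.contourArea)
    h=cv2.convexHull(k); 
    fm=np.zeros_like(mm);cv2.drawContours(fm,[h],-1,1,-1); v,u=np.nonzero(fm)
    X=np.array([ray(c,a,b,14)[:2] for a,b in zip(u,v)]); ct=X.mean(0); P[n]=ct
    print(n,ct.round(1),'diam',(2*np.sqrt(len(u)/np.pi)*1051/ (192/np.tan(np.radians(c['fov_y']/2)))).round(1))
print(P['y']-P['r'],P['r']-P['b'])
E
```

```text
[530.18557887 -82.01952686 161.42060701] [[-0.0639, 0.9979, 0.0067], [0.9979, 0.0639, -0.005], [-0.0054, 0.0064, -1.0]]
r [499.6  35.9] diam 42.1
y [495.1  95.9] diam 58.9Traceback (most recent call last):
  File "<stdin>", line 8, in <module>
ValueError: max() iterable argument is empty
```

View pics/t3a.png

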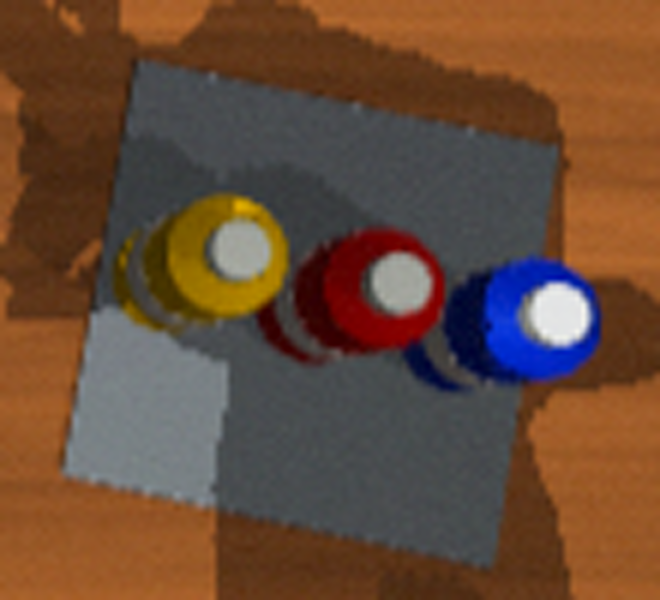

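View pics/t3b.png

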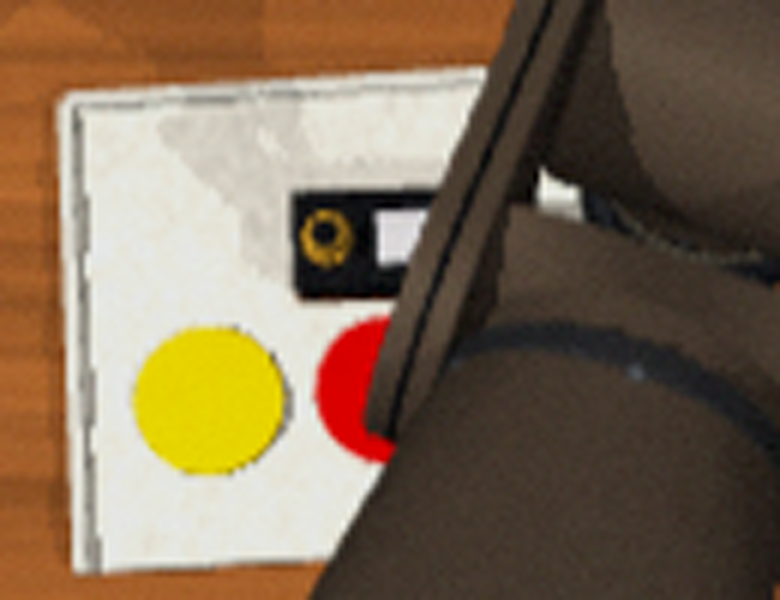

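Request:
drive_tool([
  [[0.008, 0.03, 0], [0.005, 0.006, -0.01], 0],
  [[0.016, 0.06, 0], [0.005, 0.006, -0.02], 0],
  [[0.025, 0.08, 0], [0.005, 0.006, -0.02], 0],
  [[0.025, 0.08, 0], [0.005, 0.006, -0.02], 0],
  [[0.025, 0.08, 0], [0.005, 0.006, -0.02], 0],
])

```text
time: 21.0
position: [554.6, -3.6, 161.1]
tcp_rot: [[-0.043, 0.999, -0.001], [0.999, 0.043, -0.001], [-0.001, -0.001, -1.0]]
wrist_force: [0.1, -0.1, 0.2]
finger_gap: 1.001
```

```bash
cat >> h.py <<'E'
def wray(s,c,u,v,z):
    M=np.array(c['mount']); f=192/np.tan(np.radians(c['fov_y']/2)); R=s['tcp_rot']
    o=R@M[:3,3]+s['position']; d=R@M[:3,:3]@np.array([(u-c['cx'])/f,(v-c['cy'])/f,1])
    return o+d*(z-o[2])/d[2]
E
python3 - <<'E'
from h import *
s,c=snap('wrist','w2.png'); print(s['position'],s['tcp_rot'].round(4).tolist())
c=viewer.camera('top'); im=cv2.imread('pics/t2.png'); hsv=cv2.cvtColor(im,cv2.COLOR_BGR2HSV); sub=np.zeros(hsv.shape[:2],bool); sub[190:235,225:305]=1
H=hsv[...,0];S=hsv[...,1];V=hsv[...,2]
P={}
for n,m in dict(r=((H<6)|(H>174)),b=((H>110)&(H<130))).items():
    mm=(m&(S>150)&(V>60)&sub).astype(np.uint8); cn,_=cv2.findContours(mm,0,2); k=max(cn,key=cv2.contourArea)
    fm=np.zeros_like(mm);cv2.drawContours(fm,[cv2.convexHull(k)],-1,1,-1); v,u=np.nonzero(fm)
    P[n]=np.array([ray(c,a,b,14)[:2] for a,b in zip(u,v)]).mean(0); print(n,P[n].round(1),len(u))
E
```

```text
[554.55740954  -3.63565988 161.08232637] [[-0.0434, 0.9991, -0.0006], [0.9991, 0.0434, -0.0009], [-0.0009, -0.0006, -1.0]]
r [500.2  23.8] 485
b [505.4 -47.9] 476
```

View pics/w2.png

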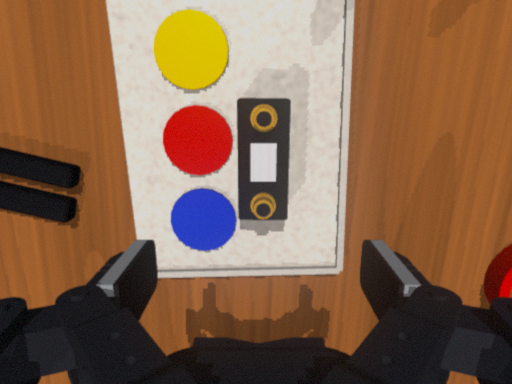

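```bash
python3 - <<'E'
from h import *
s=status.read_state(); c=viewer.camera('wrist')
hsv=cv2.cvtColor(c['pixels'],cv2.COLOR_RGB2HSV);H=hsv[...,0];S=hsv[...,1];V=hsv[...,2];sub=np.zeros(H.shape,bool);sub[:262,140:300]=1
for n,m in dict(r=((H<6)|(H>174)),y=((H>24)&(H<35)),b=((H>110)&(H<130))).items():
    mm=(m&(S>150)&(V>60)&sub).astype(np.uint8); cn,_=cv2.findContours(mm,0,2); k=max(cn,key=cv2.contourArea)
    (e,ax,_)=cv2.fitEllipse(k); print(n,e,ax,wray(s,c,*e,14)[:2].round(1))
print('ports',wray(s,c,264,118,58)[:2],wray(s,c,263.5,207,58)[:2])
print('label',wray(s,c,263.5,162,44)[:2])
crop('w2.png','w2a.png',220,80,90,150,4)
E
```

```text
r (197.34817504882812, 139.4346923828125) (66.60920715332031, 69.80472564697266) [500.6  24.1]
y (190.54005432128906, 48.63117599487305) (72.45291137695312, 79.0314712524414) [495.5  95.6]
b (203.19200134277344, 218.8257598876953) (59.652652740478516, 63.59955596923828) [505.5 -47.1]
ports [555.25056293  47.07368224] [557.98723501 -18.94496428]
label [556.70056767  12.90358937]
```

View pics/w2a.png

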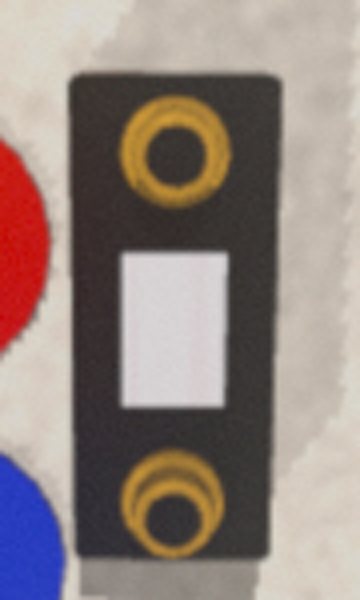

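Request:
drive_tool([
  [[0.0015, 0.0165, 0], [0, 0, 0], 0],
  [[0.0015, 0.0165, -0.04], [0, 0, 0], 0],
  [[0.0015, 0.0165, -0.085], [0, 0, 0], 0],
  [[0.0015, 0.0165, -0.115], [0, 0, 0], 0],
  [[0.0015, 0.0165, -0.12], [0, 0, 0], 0],
])

```text
time: 21.65
position: [552.2, 13.4, 36.7]
tcp_rot: [[-0.041, 0.999, -0.009], [0.999, 0.041, 0.001], [0.001, -0.009, -1.0]]
wrist_force: [-1.1, -0.6, 0.3]
finger_gap: 1.001
```

```bash
python3 - <<'E'
from h import *
import ast
# block top quad from w2 (pose recorded)
s=dict(position=np.array([554.557,-3.636,161.082]),tcp_rot=np.array([[-0.0434,0.9991,-0.0006],[0.9991,0.0434,-0.0009],[-0.0009,-0.0006,-1.0]]))
c=viewer.camera('wrist')
P=np.array([wray(s,c,220+(x+.5)/4-.5,80+(y+.5)/4-.5,44)[:2] for x,y in [(70,74),(280,74),(270,558),(74,558)]])
print(P.round(1),P.mean(0)); yv=(P[0]+P[1]-P[2]-P[3])/2; print(yv,np.degrees(np.arctan2(-yv[0],yv[1])))
print(status.read_state()['position'])
E
```

```text
[[535.1  60. ]
 [573.7  61.7]
 [578.1 -32.7]
 [538.6 -34.4]] [556.37752456  13.65003562]
[-3.93549905 94.40237046] 2.38719635343926
[553.64939664  13.10201539  38.35224523]
```

Block centre ≈ (556.4, 13.5), yaw 2.4°.

Request:
drive_tool([
  [[0.0027, 0.0005, -0.01], [0.001, -0.007, 0], 0],
  [[0.0027, 0.0005, -0.02], [0.001, -0.007, 0], 0],
  [[0.0027, 0.0005, -0.024], [0.001, -0.007, 0], 0],
  [[0.0027, 0.0005, -0.024], [0.001, -0.007, 0], 0.2],
  [[0.0027, 0.0005, -0.024], [0.001, -0.007, 0], 0.2],
])

```text
time: 22.2
position: [556.8, 13.5, 14.9]
tcp_rot: [[-0.041, 0.999, 0.002], [0.999, 0.041, 0.001], [0.001, 0.002, -1.0]]
wrist_force: [0.3, 0.2, -0.5]
finger_gap: 0.803
```

Request:
drive_tool([
  [[0, 0, -0.001], [-0.001, 0.002, 0], 0.5],
  [[0, 0, -0.001], [-0.001, 0.002, 0], 1],
  [[0, 0, -0.001], [-0.001, 0.002, 0], 1],
  [[0, 0, -0.001], [-0.001, 0.002, 0], 1],
  [[0, 0, -0.001], [-0.001, 0.002, 0], 1],
], grip_force=70)

```text
time: 22.7
position: [557.6, 13.4, 14.7]
tcp_rot: [[-0.041, 0.999, 0.002], [0.999, 0.041, 0.0], [0.0, 0.002, -1.0]]
wrist_force: [-0.7, 1.1, 3.2]
finger_gap: 0.46
```

Request:
drive_tool([
  [[0, 0, 0], [0, 0, 0], 1],
  [[0, 0, 0], [0, 0, 0], 1],
])

```text
time: 22.9
position: [557.6, 13.4, 14.7]
tcp_rot: [[-0.041, 0.999, 0.001], [0.999, 0.041, 0.0], [0.0, 0.001, -1.0]]
wrist_force: [0.7, 0.2, 1.7]
finger_gap: 0.456
```

Request:
drive_tool([
  [[0, 0, 0.01], [0, 0, 0], 1],
  [[0, 0, 0.03], [0, 0, 0], 1],
  [[0, 0, 0.06], [0, 0, 0], 1],
  [[0, 0.01, 0.08], [0, 0, -0.04], 1],
  [[-0.01, 0.04, 0.08], [0, 0, -0.1], 1],
])

```text
time: 23.4
position: [550.6, 51.9, 98.5]
tcp_rot: [[0.064, 0.998, 0.009], [0.998, -0.064, -0.001], [-0.001, 0.009, -1.0]]
wrist_force: [1.3, 0.5, -3.0]
finger_gap: 0.459
```

```bash
python3 - <<'E'
from h import *
for n,f,roi in (('top','top0.png',(80,190,70,55)),('scene','scene0.png',(310,230,80,80))):
    c=viewer.camera(n); im=cv2.imread('pics/'+f); x,y,w,h=roi
    k=6; sub=cv2.resize(im[y:y+h,x:x+w],None,fx=k,fy=k,interpolation=cv2.INTER_CUBIC)
    g=((sub.min(2)>120)).astype(np.uint8); cn,_=cv2.findContours(g,0,1); cs=sorted(cn,key=cv2.contourArea)[-1]
    pts=cs[:,0,:]; q=np.array([ray(c,x+(a+.5)/k-.5,y+(b+.5)/k-.5,22)[:2] for a,b in pts],np.float32)
    r=cv2.minAreaRect(q); m=cv2.moments(q); print(n,r,m['m10']/m['m00'],m['m01']/m['m00'])
E
```

```text
top ((481.8836669921875, 319.5828857421875), (102.38447570800781, 46.9472541809082), 79.54389190673828) 481.87732374531055 319.53873495200276
scene ((483.3668212890625, 318.8441467285156), (104.26397705078125, 47.928871154785156), 79.55973052978516) 483.15882214404115 318.7994637897487
```

```bash
python3 - <<'E'
from h import *
from scipy.optimize import minimize
for n,f,roi in (('top','top0.png',(80,190,70,55)),('scene','scene0.png',(310,230,80,80))):
    c=viewer.camera(n); im=cv2.imread('pics/'+f); x,y,w,h=roi
    k=6; sub=cv2.resize(im[y:y+h,x:x+w],None,fx=k,fy=k,interpolation=cv2.INTER_CUBIC)
    g=((sub.min(2)>120)).astype(np.uint8); cn,_=cv2.findContours(g,0,1); cs=sorted(cn,key=cv2.contourArea)[-1]
    q=np.array([ray(c,x+(a+.5)/k-.5,y+(b+.5)/k-.5,22)[:2] for a,b in cs[:,0,:]])
    def L(p):
        ca,sa=np.cos(p[2]),np.sin(p[2]); d=q-p[:2]; X=abs(d@[ca,sa])-p[3]; Y=abs(d@[-sa,ca])-p[4]
        return np.sum(np.minimum(abs(X),abs(Y))**1.5)
    r=minimize(L,[482,319,-.17,23,51],method='Nelder-Mead',options=dict(maxiter=4000)); print(n,r.x.round(3),np.degrees(r.x[2]))
E
```

```text
top [ 4.81888e+02  3.19543e+02 -1.80000e-01  2.28580e+01  5.06960e+01] -10.312132136581113
scene [ 4.83162e+02  3.18870e+02 -1.81000e-01  2.33620e+01  5.14860e+01] -10.344311917656512
```

Request:
drive_tool([
  [[-0.01, 0.045, 0], [0, 0.005, -0.04], 1],
  [[-0.02, 0.09, 0], [0, 0.005, -0.08], 1],
  [[-0.033, 0.135, 0], [0, 0.005, -0.116], 1],
  [[-0.045, 0.18, 0], [0, 0.005, -0.116], 1],
  [[-0.056, 0.225, 0], [0, 0.005, -0.116], 1],
])

```text
time: 24.1
position: [489.2, 279.6, 92.8]
tcp_rot: [[0.172, 0.985, -0.008], [0.985, -0.172, -0.001], [-0.002, -0.008, -1.0]]
wrist_force: [0.8, -0.5, -3.5]
finger_gap: 0.457
```

Request:
drive_tool([
  [[-0.007, 0.025, 0], [0, 0, 0], 1],
  [[-0.012, 0.04, 0], [0, 0, 0], 1],
  [[-0.012, 0.04, 0], [0, 0, 0], 1],
  [[-0.012, 0.04, 0], [0, 0, 0], 1],
])

```text
time: 24.5
position: [477.3, 318.5, 92.2]
tcp_rot: [[0.172, 0.985, -0.009], [0.985, -0.172, -0.002], [-0.003, -0.008, -1.0]]
wrist_force: [0.9, -1.1, -3.3]
finger_gap: 0.455
```

Request:
drive_tool([
  [[0.003, 0.0007, -0.01], [0.002, -0.009, -0.007], 1],
  [[0.005, 0.0007, -0.03], [0.002, -0.009, -0.007], 1],
  [[0.005, 0.0007, -0.046], [0.002, -0.009, -0.007], 1],
  [[0.005, 0.0007, -0.05], [0.002, -0.009, -0.007], 1],
  [[0.005, 0.0007, -0.05], [0.002, -0.009, -0.007], 1],
])

```text
time: 25.0
position: [481.6, 318.2, 40.7]
tcp_rot: [[0.18, 0.984, -0.002], [0.984, -0.18, -0.001], [-0.002, -0.002, -1.0]]
wrist_force: [-0.5, -0.6, -3.0]
finger_gap: 0.455
```

```bash
python3 - <<'E'
from h import *
s,c=snap('scene','s3.png'); crop('s3.png','s3a.png',290,200,130,130,5)
s,c=snap('top','t4.png'); crop('t4.png','t4a.png',70,165,110,100,5)
s,c=snap('wrist','w3.png'); print(s['position'],s['tcp_rot'].round(4).tolist())
E
```

```text
[482.82969061 319.16809613  42.60473249] [[0.1796, 0.9837, 0.0011], [0.9837, -0.1796, 0.0003], [0.0005, 0.0011, -1.0]]
```

View pics/s3a.png

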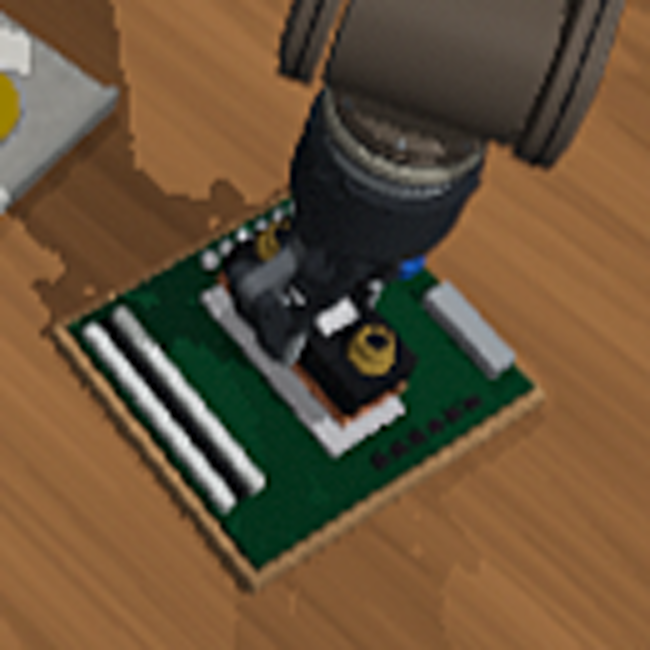

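View pics/t4a.png

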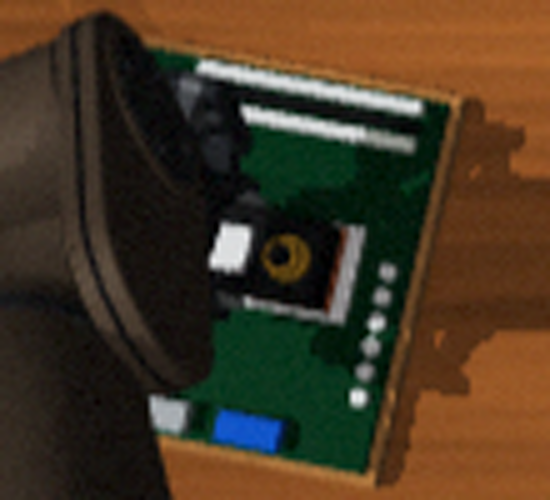

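View pics/w3.png

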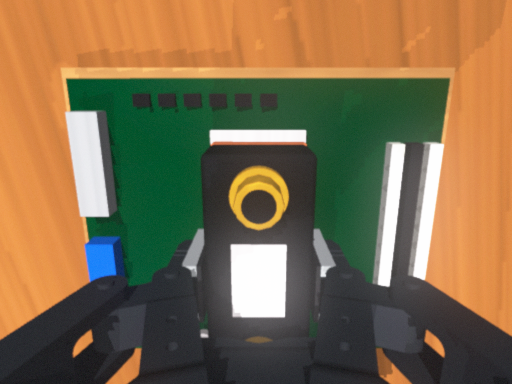

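```bash
python3 - <<'E'
from h import *
crop('w3.png','w3a.png',180,110,150,60,5)
s=dict(position=np.array([482.83,319.17,42.6]),tcp_rot=np.array([[0.1796,0.9837,0.0011],[0.9837,-0.1796,0.0003],[0.0005,0.0011,-1.0]])); c=viewer.camera('wrist')
yd=np.array([.1796,.9837]);xd=np.array([.9837,-.1796])
for n,u,v,z in (('plateL',210,130,22),('plateR',306,130,22),('blkTL',205,148,71.9),('blkTR',312,148,71.9),('copL',212,144,37.9),('copR',304,144,37.9)):
    p=wray(s,c,u,v,z)[:2]-s['position'][:2]; print(n,'along x %.1f y %.1f'%(p@xd,p@yd))
E
```

```text
plateL along x -23.8 y 50.4
plateR along x 21.5 y 50.5
blkTL along x -18.7 y 49.3
blkTR along x 16.7 y 49.3
copL along x -20.9 y 46.0
copR along x 18.6 y 46.0
```

View pics/w3a.png

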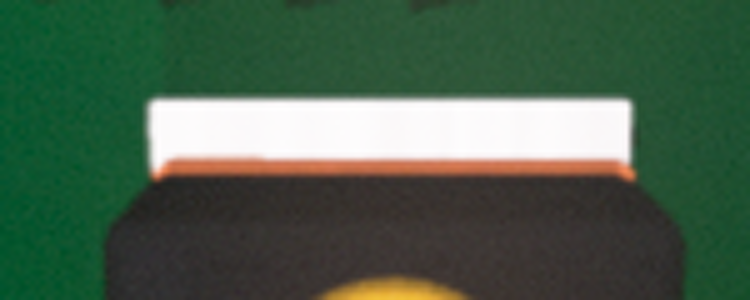

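Request:
drive_tool([
  [[0, 0, -0.005], [0, 0, 0], 1],
  [[0, 0, -0.01], [0, 0, 0], 1],
  [[0, 0, -0.013], [0, 0, 0], 1],
  [[0, 0, -0.013], [0, 0, 0], 1],
  [[0, 0, -0.013], [0, 0, 0], 1],
])

```text
time: 25.7
position: [483.0, 319.5, 30.1]
tcp_rot: [[0.179, 0.984, 0.002], [0.984, -0.179, 0.001], [0.001, 0.002, -1.0]]
wrist_force: [-0.6, 0.0, -3.5]
finger_gap: 0.456
```

Request:
drive_tool([
  [[-0.0004, 0, -0.002], [-0.001, 0.002, 0], 1],
  [[-0.0004, 0, -0.003], [-0.001, 0.002, 0], 1],
  [[-0.0004, 0, -0.003], [-0.001, 0.002, 0], 1],
  [[-0.0004, 0, -0.003], [-0.001, 0.002, 0], 1],
])

```text
time: 26.1
position: [482.6, 319.5, 27.0]
tcp_rot: [[0.179, 0.984, -0.0], [0.984, -0.179, -0.0], [-0.0, -0.0, -1.0]]
wrist_force: [-1.0, 1.2, -2.8]
finger_gap: 0.458
```

Request:
drive_tool([
  [[-0.0001, 0, -0.001], [0, 0, 0], 1],
  [[0, 0, -0.001], [0, 0, 0], 1],
])

```text
time: 26.3
position: [482.8, 319.6, 26.7]
tcp_rot: [[0.179, 0.984, -0.0], [0.984, -0.179, -0.0], [-0.0, 0.0, -1.0]]
wrist_force: [-1.6, -0.3, 1.3]
finger_gap: 0.455
```

Contact at 26.7 as predicted. Release.

Request:
drive_tool([
  [[0, 0, 0], [0, 0, 0], 0.5],
  [[0, 0, 0], [0, 0, 0], 0.4],
  [[0, 0, 0], [0, 0, 0], 0.2],
  [[0, 0, 0], [0, 0, 0], 0],
  [[0, 0, 0], [0, 0, 0], 0],
])

```text
time: 26.8
position: [482.9, 319.6, 26.8]
tcp_rot: [[0.179, 0.984, 0.0], [0.984, -0.179, -0.0], [-0.0, 0.0, -1.0]]
wrist_force: [0.2, 0.4, 0.3]
finger_gap: 1.0
```

Request:
drive_tool([
  [[0, 0, 0.015], [0, 0, 0], 0],
  [[0, 0, 0.04], [0, 0, 0], 0],
  [[0, 0, 0.08], [0, 0, 0], 0],
  [[0, 0, 0.12], [0, 0, 0], 0],
  [[0, -0.02, 0.15], [0, 0, 0], 0],
])

```text
time: 27.3
position: [483.8, 301.2, 181.3]
tcp_rot: [[0.177, 0.984, 0.005], [0.984, -0.177, 0.002], [0.003, 0.005, -1.0]]
wrist_force: [1.5, 0.6, -0.0]
finger_gap: 1.004
```

```bash
python3 - <<'E'
from h import *
s,c=snap('wrist','w4.png'); print(s['position'].tolist(),s['tcp_rot'].round(4).tolist())
E
```

```text
[483.84577548370646, 301.15778412640685, 181.2911310831954] [[0.177, 0.9842, 0.005], [0.9842, -0.177, 0.0022], [0.0031, 0.0045, -1.0]]
```

View pics/w4.png

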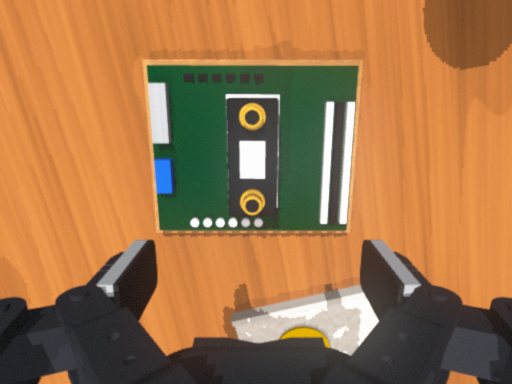

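```bash
python3 - <<'E'
from h import *
crop('w4.png','w4a.png',215,80,75,150,4)
E
```

```text
(no output)
```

View pics/w4a.png

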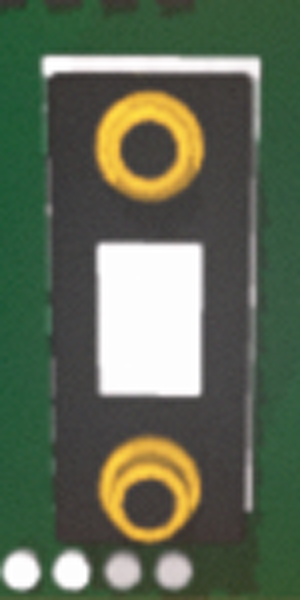

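```bash
python3 - <<'E'
from h import *
s=dict(position=np.array([483.85,301.16,181.29]),tcp_rot=np.array([[0.177,0.9842,0.005],[0.9842,-0.177,0.0022],[0.0031,0.0045,-1.0]])); c=viewer.camera('wrist')
w=lambda x,y,z: wray(s,c,215+(x+.5)/4-.5,80+(y+.5)/4-.5,z)[:2]
B=np.array([w(*p,56) for p in [(48,73),(254,73),(246,541),(55,541)]]); print('block',B.mean(0)); yv=B[0]+B[1]-B[2]-B[3]; print(np.degrees(np.arctan2(-yv[0],yv[1])),np.linalg.norm(yv)/2)
a,b=w(42,57,22),w(262,57,22); u=(b-a)/np.linalg.norm(b-a); print('plate',(a+b)/2-51*np.array([-u[1],u[0]]),np.degrees(np.arctan2(u[1],u[0])),np.linalg.norm(b-a))
print('plate right edge dir', np.degrees(np.arctan2(*( (w(262,57,22)-w(250,510,22))*[-1,1]))))
E
```

```text
block [481.93150023 319.65589553]
-10.475373891828104 93.86681628363131
plate [481.85982371 318.77083673] -10.154050853763122 46.88496531189397
plate right edge dir -10.77603173824449
```

Request:
drive_tool([
  [[0, -0.04, 0], [0, 0, 0.05], 0],
  [[0, -0.085, 0], [0, 0, 0.1], 0],
  [[0, -0.135, 0], [0, 0, 0.15], 0],
  [[0, -0.185, 0], [0, 0, 0.2], 0],
  [[0, -0.235, 0], [0, 0, 0.24], 0],
], grip_force=40)

```text
time: 27.9
position: [485.4, 63.5, 184.0]
tcp_rot: [[-0.061, 0.998, 0.01], [0.998, 0.061, 0.007], [0.006, 0.011, -1.0]]
wrist_force: [0.2, 0.0, 0.8]
finger_gap: 1.0
```

Request:
drive_tool([
  [[0, -0.048, 0], [0, 0, 0], 0],
  [[0, -0.097, 0], [0, 0, 0], 0],
  [[0, -0.145, 0], [0, 0, 0], 0],
  [[0, -0.193, 0], [0, 0, 0], 0],
  [[0, -0.24, 0], [0, 0, 0], 0],
])

```text
time: 28.4
position: [484.8, -178.2, 183.8]
tcp_rot: [[-0.061, 0.998, 0.01], [0.998, 0.061, 0.007], [0.006, 0.011, -1.0]]
wrist_force: [1.0, -1.3, -0.0]
finger_gap: 0.997
```

Request:
drive_tool([
  [[-0.002, -0.045, 0], [-0.007, 0.01, 0], 0],
  [[-0.005, -0.085, 0], [-0.007, 0.01, 0], 0],
  [[-0.0065, -0.11, 0], [-0.007, 0.01, 0], 0],
  [[-0.0065, -0.113, 0], [-0.007, 0.01, 0], 0],
  [[-0.0065, -0.113, 0], [-0.007, 0.01, 0], 0],
])

```text
time: 28.9
position: [478.0, -291.1, 183.2]
tcp_rot: [[-0.06, 0.998, -0.001], [0.998, 0.06, 0.001], [0.001, -0.001, -1.0]]
wrist_force: [-0.5, 0.2, -1.2]
finger_gap: 0.997
```

```bash
python3 - <<'E'
from h import *
s,c=snap('wrist','w5.png'); print(s['position'].tolist(),s['tcp_rot'].round(4).tolist())
M=np.array(c['mount']); f=192/np.tan(np.radians(c['fov_y']/2))
for X in [[478.3,-292.1,112]]:
    p=s['tcp_rot'].T@(np.array(X)-s['position']); p=np.linalg.inv(M)@np.r_[p,1]; print(c['cx']+f*p[0]/p[2],c['cy']+f*p[1]/p[2])
E
```

```text
[477.9673999344399, -291.1376557047098, 183.18077885305235] [[-0.0596, 0.9982, -0.0007], [0.9982, 0.0596, 0.0013], [0.0014, -0.0006, -1.0]]
260.26893672586255 202.24735116899393
```

View pics/w5.png

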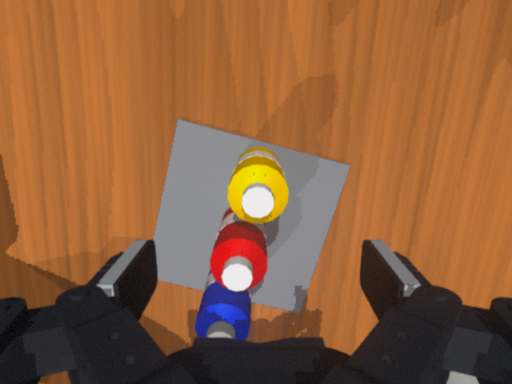

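Request:
drive_tool([
  [[0.001, -0.001, -0.03], [0, 0, 0], 0],
  [[0.002, -0.001, -0.07], [0, 0, 0], 0],
  [[0.002, -0.001, -0.105], [0, 0, 0], 0],
  [[0.002, -0.001, -0.12], [0, 0, 0], 0],
  [[0.002, -0.001, -0.12], [0, 0, 0], 0.2],
])

```text
time: 29.45
position: [478.8, -288.8, 60.7]
tcp_rot: [[-0.062, 0.998, -0.005], [0.998, 0.062, 0.005], [0.006, -0.005, -1.0]]
wrist_force: [-0.8, -0.1, -0.3]
finger_gap: 0.858
```

Request:
drive_tool([
  [[-0.001, -0.0033, -0.003], [-0.005, -0.005, 0], 0.2],
  [[-0.001, -0.0033, -0.003], [-0.005, -0.005, 0], 0.2],
  [[-0.001, -0.0033, -0.003], [-0.005, -0.005, 0], 0.2],
  [[-0.001, -0.0033, -0.003], [-0.005, -0.005, 0], 0.2],
])

```text
time: 29.85
position: [478.5, -292.8, 59.2]
tcp_rot: [[-0.062, 0.998, 0.002], [0.998, 0.062, -0.001], [-0.001, 0.002, -1.0]]
wrist_force: [-0.3, -0.0, 0.3]
finger_gap: 0.799
```

Request:
drive_tool([
  [[0, 0, 0], [0, 0, 0], 0.5],
  [[0, 0, 0], [0, 0, 0], 1],
  [[0, 0, 0], [0, 0, 0], 1],
  [[0, 0, 0], [0, 0, 0], 1],
  [[0, 0, 0], [0, 0, 0], 1],
])

```text
time: 30.35
position: [478.8, -293.3, 60.1]
tcp_rot: [[-0.062, 0.998, 0.002], [0.998, 0.062, -0.002], [-0.002, 0.002, -1.0]]
wrist_force: [-2.1, -0.0, 4.7]
finger_gap: 0.504
```

Request:
drive_tool([
  [[0, 0, 0.01], [0, 0, 0], 1],
  [[0, 0, 0.03], [0, 0, 0], 1],
  [[0, 0, 0.06], [0, 0, 0], 1],
  [[0, 0.02, 0.075], [0, 0, 0], 1],
  [[0, 0.06, 0.075], [0, 0, 0], 1],
])

```text
time: 30.85
position: [480.7, -235.7, 138.7]
tcp_rot: [[-0.059, 0.998, 0.008], [0.998, 0.059, -0.007], [-0.007, 0.008, -1.0]]
wrist_force: [0.2, 0.6, -1.9]
finger_gap: 0.507
```

Request:
drive_tool([
  [[0.002, 0.045, 0], [0, 0.002, 0], 1],
  [[0.005, 0.09, 0], [0, 0.002, 0], 1],
  [[0.008, 0.135, 0], [0, 0.002, 0], 1],
  [[0.01, 0.18, 0], [0, 0.002, 0], 1],
  [[0.013, 0.225, 0], [0, 0.002, 0], 1],
])

```text
time: 31.35
position: [492.9, -8.7, 138.4]
tcp_rot: [[-0.059, 0.998, 0.006], [0.998, 0.059, -0.007], [-0.007, 0.006, -1.0]]
wrist_force: [0.9, -0.1, -1.5]
finger_gap: 0.502
```

Target shift (+2.4, +103.3); tilt fix wy=+0.006, wx=+0.007.

Request:
drive_tool([
  [[0.001, 0.045, 0], [0.007, 0.006, 0], 1],
  [[0.002, 0.085, 0], [0.007, 0.006, 0], 1],
  [[0.0025, 0.1025, 0], [0.007, 0.006, 0], 1],
  [[0.0025, 0.1025, -0.01], [0.007, 0.006, 0], 1],
  [[0.0025, 0.1025, -0.03], [0.007, 0.006, 0], 1],
])

```text
time: 31.85
position: [496.4, 94.0, 109.1]
tcp_rot: [[-0.06, 0.998, 0.004], [0.998, 0.06, 0.0], [-0.0, 0.004, -1.0]]
wrist_force: [0.1, 0.0, -2.6]
finger_gap: 0.506
```

Request:
drive_tool([
  [[0, 0, -0.02], [0, 0, 0], 1],
  [[0, 0, -0.033], [0, 0, 0], 1],
  [[0, 0, -0.035], [0, 0, 0], 1],
  [[0, 0, -0.035], [0, 0, 0], 1],
  [[0, 0, -0.035], [0, 0, 0], 1],
])

```text
time: 32.35
position: [497.2, 93.7, 74.9]
tcp_rot: [[-0.06, 0.998, 0.005], [0.998, 0.06, 0.0], [-0.0, 0.005, -1.0]]
wrist_force: [-0.8, -0.0, -1.6]
finger_gap: 0.505
```

Request:
drive_tool([
  [[-0.0019, 0.0009, -0.001], [0, 0.005, 0], 1],
  [[-0.0019, 0.0009, -0.003], [0, 0.005, 0], 1],
  [[-0.0019, 0.0009, -0.004], [0, 0.005, 0], 1],
  [[-0.0019, 0.0009, -0.004], [0, 0.005, 0], 1],
])

```text
time: 32.75
position: [495.2, 94.6, 70.9]
tcp_rot: [[-0.06, 0.998, 0.0], [0.998, 0.06, 0.0], [0.0, 0.0, -1.0]]
wrist_force: [-0.5, -0.3, -2.4]
finger_gap: 0.5
```

```bash
python3 - <<'E'
from h import *
s,c=snap('wrist','w6.png'); print(s['position'].tolist(),s['tcp_rot'].round(4).tolist())
s,c=snap('scene','s6.png'); crop('s6.png','s6a.png',190,150,130,120,5)
E
```

```text
[495.21179396998184, 94.64164106425443, 70.87379797312842] [[-0.0597, 0.9982, 0.0002], [0.9982, 0.0597, 0.0001], [0.0001, 0.0002, -1.0]]
```

View pics/w6.png

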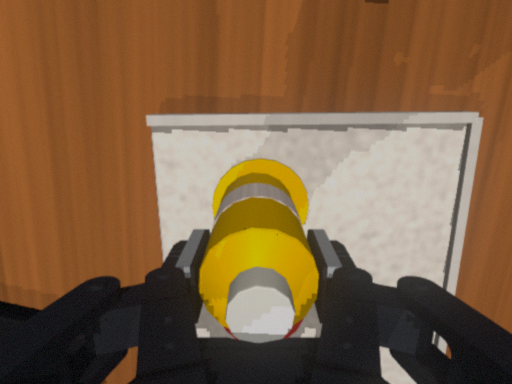

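View pics/s6a.png

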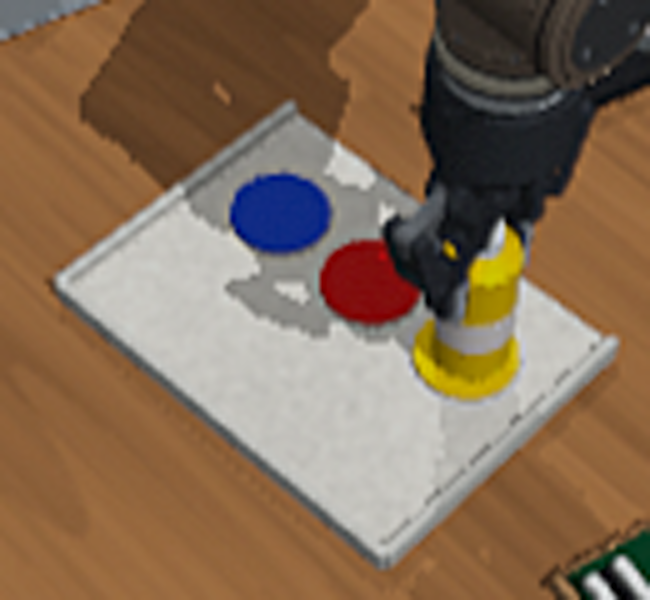

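Request:
drive_tool([
  [[0, 0, -0.001], [0, 0, 0], 1],
  [[0, 0, -0.0015], [0, 0, 0], 1],
  [[0, 0, -0.0015], [0, 0, 0], 1],
])

```text
time: 33.15
position: [495.5, 94.7, 70.2]
tcp_rot: [[-0.06, 0.998, 0.0], [0.998, 0.06, 0.0], [0.0, 0.0, -1.0]]
wrist_force: [-1.9, -0.0, 4.2]
finger_gap: 0.501
```

Request:
drive_tool([
  [[0, 0, 0], [0, 0, 0], 0.4],
  [[0, 0, 0], [0, 0, 0], 0.3],
  [[0, 0, 0], [0, 0, 0], 0.1],
  [[0, 0, 0], [0, 0, 0], 0],
  [[0, 0, 0], [0, 0, 0], 0],
])

```text
time: 33.65
position: [495.5, 94.7, 70.1]
tcp_rot: [[-0.06, 0.998, 0.0], [0.998, 0.06, 0.0], [0.0, 0.0, -1.0]]
wrist_force: [-1.0, -0.4, -0.0]
finger_gap: 1.003
```

Request:
drive_tool([
  [[0, 0, 0.02], [0, 0, 0], 0],
  [[0, 0, 0.05], [0, 0, 0], 0],
  [[0, 0, 0.085], [0, 0, 0], 0],
  [[0, 0, 0.115], [0, 0, 0], 0],
  [[0, -0.03, 0.115], [0, 0, 0], 0],
])

```text
time: 34.15
position: [498.6, 66.0, 190.7]
tcp_rot: [[-0.064, 0.998, 0.011], [0.998, 0.064, 0.0], [-0.0, 0.011, -1.0]]
wrist_force: [0.7, -0.2, -0.4]
finger_gap: 0.998
```

Request:
drive_tool([
  [[-0.004, -0.048, 0], [0, 0, 0], 0],
  [[-0.008, -0.097, 0], [0, 0, 0], 0],
  [[-0.012, -0.145, 0], [0, 0, 0], 0],
  [[-0.016, -0.193, 0], [0, 0, 0], 0],
  [[-0.02, -0.24, 0], [0, 0, 0], 0],
])

```text
time: 34.65
position: [478.1, -175.9, 190.8]
tcp_rot: [[-0.063, 0.998, 0.011], [0.998, 0.063, 0.0], [-0.001, 0.011, -1.0]]
wrist_force: [0.3, 0.6, -0.6]
finger_gap: 0.998
```

Request:
drive_tool([
  [[-0.003, -0.045, 0], [0, 0.011, 0], 0],
  [[-0.006, -0.09, 0], [0, 0.011, 0], 0],
  [[-0.009, -0.135, 0], [0, 0.011, 0], 0],
  [[-0.012, -0.17, 0], [0, 0.011, 0], 0],
  [[-0.012, -0.17, 0], [0, 0.011, 0], 0],
])

```text
time: 35.15
position: [465.4, -350.0, 190.8]
tcp_rot: [[-0.059, 0.998, 0.001], [0.998, 0.059, -0.002], [-0.002, 0.001, -1.0]]
wrist_force: [0.5, 0.3, 0.3]
finger_gap: 0.998
```

```bash
python3 - <<'E'
from h import *
s,c=snap('top','t6.png'); crop('t6.png','t6a.png',180,145,130,100,6)
s,c=snap('wrist','w7.png')
print(s['position'].tolist(),s['tcp_rot'].round(4).tolist())
M=np.array(c['mount']); f=192/np.tan(np.radians(c['fov_y']/2))
for X in [[466.1,-348,112]]:
    p=s['tcp_rot'].T@(np.array(X)-s['position']); p=np.linalg.inv(M)@np.r_[p,1]; print(c['cx']+f*p[0]/p[2],c['cy']+f*p[1]/p[2])
c=viewer.camera('top')
E
```

```text
[465.53879569035274, -347.7822428010459, 190.53070961666515] [[-0.0601, 0.9982, 0.0003], [0.9982, 0.0601, 0.0004], [0.0003, 0.0003, -1.0]]
260.51367126356297 197.8250080447307
```

View pics/t6a.png

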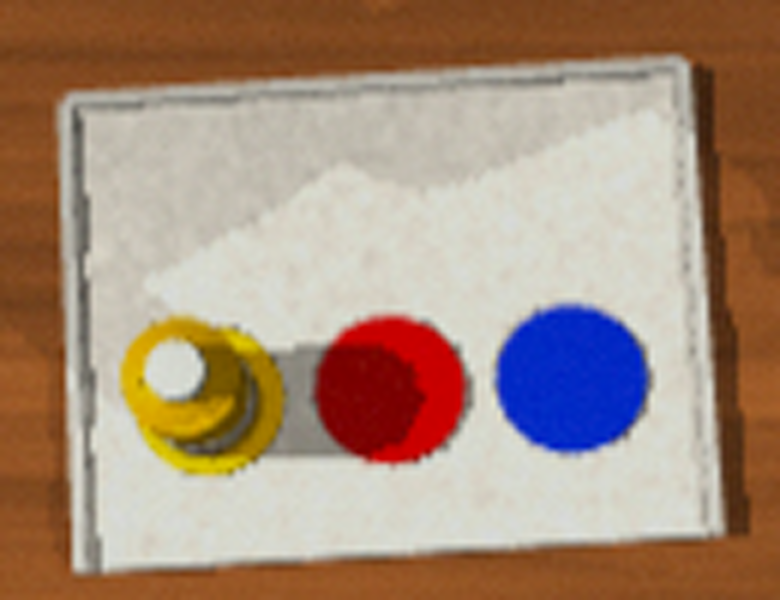

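View pics/w7.png

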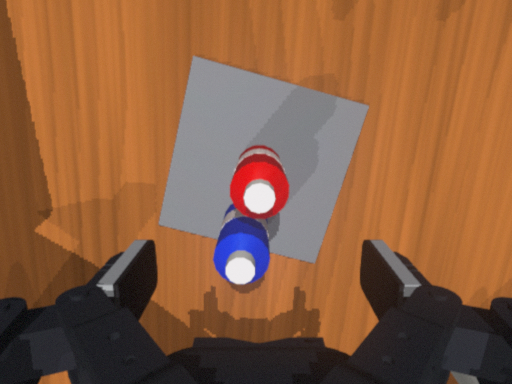

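Request:
drive_tool([
  [[0.001, -0.001, -0.03], [0, 0, 0], 0],
  [[0.0015, -0.002, -0.07], [0, 0, 0], 0],
  [[0.0015, -0.002, -0.11], [0, 0, 0], 0],
  [[0.0015, -0.002, -0.127], [0, 0, 0], 0],
  [[0.0015, -0.002, -0.127], [0, 0, 0], 0.2],
])

```text
time: 35.8
position: [465.8, -343.6, 59.7]
tcp_rot: [[-0.065, 0.998, -0.005], [0.998, 0.065, 0.007], [0.007, -0.005, -1.0]]
wrist_force: [-0.4, 0.7, -0.4]
finger_gap: 0.857
```

Request:
drive_tool([
  [[0, -0.0045, -0.001], [-0.007, -0.005, 0], 0.2],
  [[0, -0.0045, -0.001], [-0.007, -0.005, 0], 0.2],
  [[0, -0.0045, -0.001], [-0.007, -0.005, 0], 0.2],
  [[0, -0.0045, -0.001], [-0.007, -0.005, 0], 0.2],
])

```text
time: 36.2
position: [466.4, -348.7, 60.1]
tcp_rot: [[-0.065, 0.998, 0.001], [0.998, 0.065, -0.002], [-0.002, 0.001, -1.0]]
wrist_force: [0.2, -0.3, -0.1]
finger_gap: 0.8
```

Request:
drive_tool([
  [[0, 0.0005, 0], [0, 0, 0], 0.5],
  [[0, 0.0005, 0], [0, 0, 0], 1],
  [[0, 0.0005, 0], [0, 0, 0], 1],
  [[0, 0.0005, 0], [0, 0, 0], 1],
  [[0, 0.0005, 0], [0, 0, 0], 1],
])

```text
time: 36.7
position: [466.8, -348.7, 61.2]
tcp_rot: [[-0.065, 0.998, 0.002], [0.998, 0.065, -0.003], [-0.003, 0.002, -1.0]]
wrist_force: [-1.7, 0.2, 5.7]
finger_gap: 0.501
```

Request:
drive_tool([
  [[0, 0, 0.01], [0, 0, 0], 1],
  [[0, 0, 0.03], [0, 0, 0], 1],
  [[0, 0, 0.06], [0, 0, 0], 1],
  [[0, 0.02, 0.075], [0, 0, 0], 1],
  [[0, 0.06, 0.075], [0, 0, 0], 1],
])

```text
time: 37.2
position: [468.4, -291.5, 139.8]
tcp_rot: [[-0.062, 0.998, 0.008], [0.998, 0.062, -0.008], [-0.009, 0.007, -1.0]]
wrist_force: [0.2, -0.3, -2.1]
finger_gap: 0.504
```

Request:
drive_tool([
  [[0.004, 0.045, 0], [0.006, 0.006, 0], 1],
  [[0.009, 0.09, 0], [0.006, 0.006, 0], 1],
  [[0.014, 0.135, 0], [0.006, 0.006, 0], 1],
  [[0.018, 0.18, 0], [0.006, 0.006, 0], 1],
  [[0.023, 0.225, 0], [0.006, 0.006, 0], 1],
])

```text
time: 37.7
position: [490.7, -64.5, 139.5]
tcp_rot: [[-0.062, 0.998, 0.001], [0.998, 0.062, -0.002], [-0.002, 0.001, -1.0]]
wrist_force: [0.8, 0.6, -1.3]
finger_gap: 0.501
```

Shift left: (9.7, 87.8, …).

Request:
drive_tool([
  [[0.004, 0.04, 0], [0, 0, 0], 1],
  [[0.008, 0.075, 0], [0, 0, 0], 1],
  [[0.0095, 0.0875, 0], [0, 0, 0], 1],
  [[0.0095, 0.0875, -0.01], [0, 0, 0], 1],
  [[0.0095, 0.0875, -0.03], [0, 0, 0], 1],
])

```text
time: 38.2
position: [501.5, 22.2, 110.2]
tcp_rot: [[-0.062, 0.998, 0.005], [0.998, 0.062, -0.003], [-0.004, 0.005, -1.0]]
wrist_force: [0.1, 0.2, -1.5]
finger_gap: 0.499
```

Request:
drive_tool([
  [[0, 0, -0.02], [0, 0, 0], 1],
  [[0, 0, -0.033], [0, 0, 0], 1],
  [[0, 0, -0.035], [0, 0, 0], 1],
  [[0, 0, -0.035], [0, 0, 0], 1],
  [[0, 0, -0.035], [0, 0, 0], 1],
])

```text
time: 38.7
position: [502.3, 21.6, 76.1]
tcp_rot: [[-0.062, 0.998, 0.006], [0.998, 0.062, -0.004], [-0.004, 0.006, -1.0]]
wrist_force: [-1.1, -0.6, -2.1]
finger_gap: 0.505
```

Correct (-1.9, +1.7), tilt wy +0.006, wx +0.004.

Request:
drive_tool([
  [[-0.0019, 0.0017, -0.001], [0.004, 0.006, 0], 1],
  [[-0.0019, 0.0017, -0.003], [0.004, 0.006, 0], 1],
  [[-0.0019, 0.0017, -0.004], [0.004, 0.006, 0], 1],
  [[-0.0019, 0.0017, -0.004], [0.004, 0.006, 0], 1],
])

```text
time: 39.1
position: [500.3, 23.4, 72.0]
tcp_rot: [[-0.062, 0.998, 0.0], [0.998, 0.062, 0.0], [0.0, 0.0, -1.0]]
wrist_force: [-0.4, -0.5, -2.1]
finger_gap: 0.504
```

Request:
drive_tool([
  [[0, 0, -0.001], [0, 0, 0], 1],
  [[0, 0, -0.0017], [0, 0, 0], 1],
  [[0, 0, -0.0017], [0, 0, 0], 1],
])

```text
time: 39.4
position: [500.5, 23.4, 71.2]
tcp_rot: [[-0.062, 0.998, 0.0], [0.998, 0.062, 0.0], [0.0, 0.0, -1.0]]
wrist_force: [-3.0, 0.3, 5.1]
finger_gap: 0.506
```

Request:
drive_tool([
  [[0, 0, 0], [0, 0, 0], 0.4],
  [[0, 0, 0], [0, 0, 0], 0.3],
  [[0, 0, 0], [0, 0, 0], 0.1],
  [[0, 0, 0], [0, 0, 0], 0],
  [[0, 0, 0], [0, 0, 0], 0],
])

```text
time: 39.9
position: [500.5, 23.4, 71.1]
tcp_rot: [[-0.062, 0.998, 0.0], [0.998, 0.062, 0.0], [0.0, 0.0, -1.0]]
wrist_force: [0.4, -0.1, 0.0]
finger_gap: 1.002
```

Request:
drive_tool([
  [[0, 0, 0.02], [0, 0, 0], 0],
  [[0, 0, 0.05], [0, 0, 0], 0],
  [[0, 0, 0.085], [0, 0, 0], 0],
  [[0, 0, 0.115], [0, 0, 0], 0],
  [[0, -0.03, 0.115], [0, 0, 0], 0],
])

```text
time: 40.4
position: [503.5, -5.6, 191.6]
tcp_rot: [[-0.066, 0.998, 0.01], [0.998, 0.066, -0.001], [-0.001, 0.01, -1.0]]
wrist_force: [0.7, -1.4, 0.9]
finger_gap: 1.001
```

Request:
drive_tool([
  [[-0.006, -0.048, 0], [0, 0.008, 0], 0],
  [[-0.012, -0.097, 0], [0, 0.008, 0], 0],
  [[-0.018, -0.145, 0], [0, 0.008, 0], 0],
  [[-0.024, -0.193, 0], [0, 0.008, 0], 0],
  [[-0.03, -0.24, 0], [0, 0.008, 0], 0],
])

```text
time: 40.9
position: [472.9, -247.5, 191.7]
tcp_rot: [[-0.066, 0.998, 0.003], [0.998, 0.066, -0.001], [-0.001, 0.003, -1.0]]
wrist_force: [0.9, 0.0, -0.8]
finger_gap: 0.997
```

Request:
drive_tool([
  [[-0.005, -0.045, 0], [0, 0.002, 0], 0],
  [[-0.01, -0.09, 0], [0, 0.002, 0], 0],
  [[-0.015, -0.13, 0], [0, 0.002, 0], 0],
  [[-0.0175, -0.155, 0], [0, 0.002, 0], 0],
  [[-0.0175, -0.155, 0], [0, 0.002, 0], 0],
])

```text
time: 41.4
position: [454.5, -405.7, 191.4]
tcp_rot: [[-0.062, 0.998, 0.001], [0.998, 0.062, -0.002], [-0.002, 0.001, -1.0]]
wrist_force: [-0.0, 0.7, 0.3]
finger_gap: 1.0
```

```bash
python3 - <<'E'
from h import *
s,c=snap('top','t7.png'); crop('t7.png','t7a.png',180,145,130,100,6)
s,c=snap('wrist','w8.png')
print(s['position'].tolist(),s['tcp_rot'].round(4).tolist())
M=np.array(c['mount']); f=192/np.tan(np.radians(c['fov_y']/2))
for X in [[455.4,-403.8,112]]:
    p=s['tcp_rot'].T@(np.array(X)-s['position']); p=np.linalg.inv(M)@np.r_[p,1]; print(c['cx']+f*p[0]/p[2],c['cy']+f*p[1]/p[2])
E
```

```text
[454.85295002300813, -403.7787473375372, 191.24125659359487] [[-0.063, 0.998, 0.0005], [0.998, 0.063, -0.0004], [-0.0004, 0.0005, -1.0]]
260.48724960422817 197.168862069556
```

View pics/t7a.png

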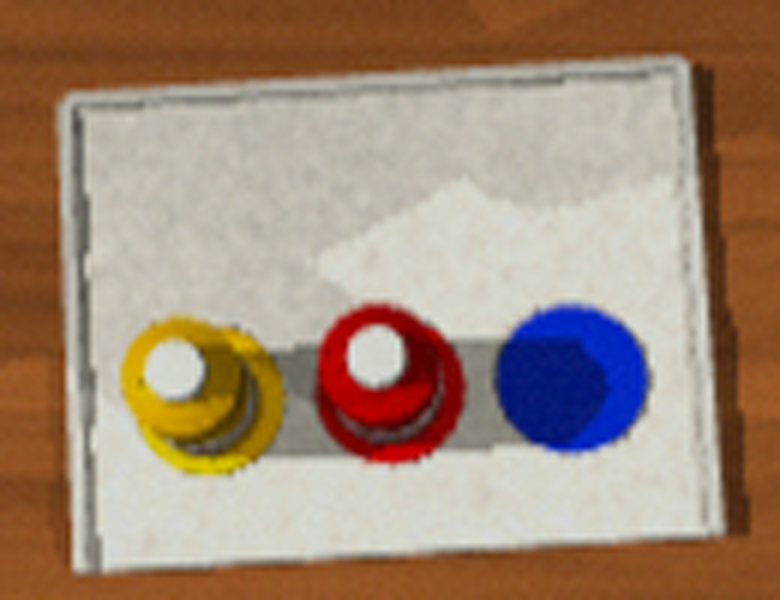

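View pics/w8.png

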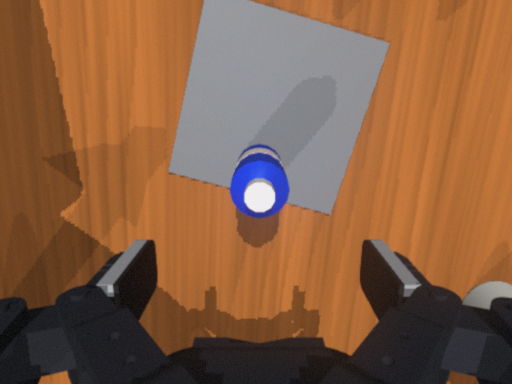

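Request:
drive_tool([
  [[0.001, -0.001, -0.03], [0, 0, 0], 0],
  [[0.001, -0.003, -0.07], [0, 0, 0], 0],
  [[0.001, -0.004, -0.11], [0, 0, 0], 0],
  [[0.001, -0.004, -0.129], [0, 0, 0], 0],
  [[0.001, -0.004, -0.129], [0, 0, 0], 0.2],
])

```text
time: 42.0
position: [454.5, -402.5, 58.0]
tcp_rot: [[-0.066, 0.998, -0.005], [0.998, 0.066, 0.007], [0.008, -0.005, -1.0]]
wrist_force: [-0.2, 0.1, 0.8]
finger_gap: 0.857
```

Request:
drive_tool([
  [[0.0005, -0.0012, 0], [-0.007, -0.005, 0], 0.2],
  [[0.0005, -0.0012, 0], [-0.007, -0.005, 0], 0.2],
  [[0.0005, -0.0012, 0], [-0.007, -0.005, 0], 0.2],
  [[0.0005, -0.0012, 0], [-0.007, -0.005, 0], 0.2],
])

```text
time: 42.4
position: [455.7, -404.3, 59.6]
tcp_rot: [[-0.066, 0.998, 0.002], [0.998, 0.066, -0.002], [-0.002, 0.002, -1.0]]
wrist_force: [-0.7, -0.3, 0.4]
finger_gap: 0.8
```

Request:
drive_tool([
  [[0, 0.0005, 0], [0, 0, 0], 0.5],
  [[0, 0.0005, 0], [0, 0, 0], 1],
  [[0, 0.0005, 0], [0, 0, 0], 1],
  [[0, 0.0005, 0], [0, 0, 0], 1],
  [[0, 0.0005, 0], [0, 0, 0], 1],
])

```text
time: 42.9
position: [456.1, -404.5, 60.8]
tcp_rot: [[-0.066, 0.998, 0.003], [0.998, 0.066, -0.003], [-0.003, 0.002, -1.0]]
wrist_force: [-1.5, 0.1, 6.5]
finger_gap: 0.504
```

Request:
drive_tool([
  [[0, 0, 0.01], [0, 0, 0], 1],
  [[0, 0, 0.03], [0, 0, 0], 1],
  [[0, 0, 0.06], [0, 0, 0], 1],
  [[0, 0.02, 0.075], [0, 0, 0], 1],
  [[0.005, 0.06, 0.075], [0, 0, 0], 1],
])

```text
time: 43.4
position: [462.2, -347.4, 139.3]
tcp_rot: [[-0.063, 0.998, 0.007], [0.998, 0.063, -0.009], [-0.009, 0.007, -1.0]]
wrist_force: [0.3, 0.5, -2.0]
finger_gap: 0.506
```

Request:
drive_tool([
  [[0.006, 0.045, 0], [0.006, 0.006, 0], 1],
  [[0.012, 0.09, 0], [0.006, 0.006, 0], 1],
  [[0.018, 0.135, 0], [0.006, 0.006, 0], 1],
  [[0.024, 0.175, 0], [0.006, 0.006, 0], 1],
  [[0.03, 0.215, 0], [0.006, 0.006, 0], 1],
])

```text
time: 43.9
position: [491.6, -130.3, 138.9]
tcp_rot: [[-0.063, 0.998, 0.001], [0.998, 0.063, -0.002], [-0.002, 0.0, -1.0]]
wrist_force: [-0.1, 0.3, -1.6]
finger_gap: 0.504
```

Remaining (13.8, 81.5).

Request:
drive_tool([
  [[0.006, 0.035, 0], [0, 0, 0], 1],
  [[0.012, 0.065, 0], [0, 0, 0], 1],
  [[0.0135, 0.08, 0], [0, 0, 0], 1],
  [[0.0135, 0.0815, -0.01], [0, 0, 0], 1],
  [[0.0135, 0.0815, -0.03], [0, 0, 0], 1],
])

```text
time: 44.4
position: [506.3, -49.5, 109.7]
tcp_rot: [[-0.064, 0.998, 0.004], [0.998, 0.064, -0.004], [-0.004, 0.004, -1.0]]
wrist_force: [-0.6, -0.5, -2.3]
finger_gap: 0.504
```

Request:
drive_tool([
  [[0, 0, -0.02], [0, 0, 0], 1],
  [[0, 0, -0.033], [0, 0, 0], 1],
  [[0, 0, -0.035], [0, 0, 0], 1],
  [[0, 0, -0.035], [0, 0, 0], 1],
  [[0, 0, -0.035], [0, 0, 0], 1],
])

```text
time: 44.9
position: [507.0, -50.1, 75.5]
tcp_rot: [[-0.063, 0.998, 0.006], [0.998, 0.063, -0.005], [-0.005, 0.005, -1.0]]
wrist_force: [0.7, 0.4, -1.8]
finger_gap: 0.504
```

Request:
drive_tool([
  [[-0.0016, 0.0013, -0.001], [0.005, 0.006, 0], 1],
  [[-0.0016, 0.0013, -0.003], [0.005, 0.006, 0], 1],
  [[-0.0016, 0.0013, -0.004], [0.005, 0.006, 0], 1],
  [[-0.0016, 0.0013, -0.004], [0.005, 0.006, 0], 1],
])

```text
time: 45.3
position: [505.3, -48.7, 71.4]
tcp_rot: [[-0.063, 0.998, -0.0], [0.998, 0.063, 0.0], [0.0, -0.0, -1.0]]
wrist_force: [0.5, 0.5, -1.8]
finger_gap: 0.504
```

Request:
drive_tool([
  [[0, 0, -0.001], [0, 0, 0], 1],
  [[0, 0, -0.0015], [0, 0, 0], 1],
  [[0, 0, -0.0015], [0, 0, 0], 1],
])

```text
time: 45.6
position: [505.5, -48.8, 70.8]
tcp_rot: [[-0.063, 0.998, -0.001], [0.998, 0.063, 0.0], [0.0, -0.001, -1.0]]
wrist_force: [-0.6, 1.0, 5.3]
finger_gap: 0.507
```

Request:
drive_tool([
  [[0, 0, 0], [0, 0, 0], 0.4],
  [[0, 0, 0], [0, 0, 0], 0.3],
  [[0, 0, 0], [0, 0, 0], 0.1],
  [[0, 0, 0], [0, 0, 0], 0],
  [[0, 0, 0], [0, 0, 0], 0],
])

```text
time: 46.1
position: [505.5, -48.8, 70.7]
tcp_rot: [[-0.063, 0.998, -0.001], [0.998, 0.063, 0.0], [0.0, -0.001, -1.0]]
wrist_force: [0.4, 0.2, -0.1]
finger_gap: 0.998
```

Request:
drive_tool([
  [[0, 0, 0.02], [0, 0, 0], 0],
  [[0, 0, 0.05], [0, 0, 0], 0],
  [[0, 0, 0.085], [0, 0, 0], 0],
  [[0, 0, 0.115], [0, 0, 0], 0],
  [[0, -0.03, 0.13], [0, 0, 0], 0],
])

```text
time: 46.6
position: [506.8, -77.5, 204.0]
tcp_rot: [[-0.067, 0.998, 0.004], [0.998, 0.067, -0.0], [-0.001, 0.004, -1.0]]
wrist_force: [-0.1, -0.2, 0.5]
finger_gap: 0.999
```

Request:
drive_tool([
  [[-0.006, -0.048, 0], [0, 0.008, 0], 0],
  [[-0.012, -0.097, 0], [0, 0.008, 0], 0],
  [[-0.018, -0.145, 0], [0, 0.008, 0], 0],
  [[-0.024, -0.18, 0], [0, 0.008, 0], 0],
  [[-0.03, -0.18, 0], [0, 0.008, 0], 0],
])

```text
time: 47.1
position: [476.2, -261.4, 204.1]
tcp_rot: [[-0.062, 0.998, -0.003], [0.998, 0.062, -0.002], [-0.002, -0.003, -1.0]]
wrist_force: [1.0, 0.5, -0.8]
finger_gap: 1.002
```

```bash
python3 - <<'E'
from h import *
s,c=snap('top','t8.png'); crop('t8.png','t8a.png',70,145,240,125,3.3); crop('t8.png','t8b.png',180,145,130,100,6)
s,c=snap('scene','s8.png'); crop('s8.png','s8a.png',180,140,240,190,3.2)
print(s['position'].tolist())
E
```

```text
[475.48117345555175, -259.0814863033948, 203.63012588270158]
```

View pics/t8b.png

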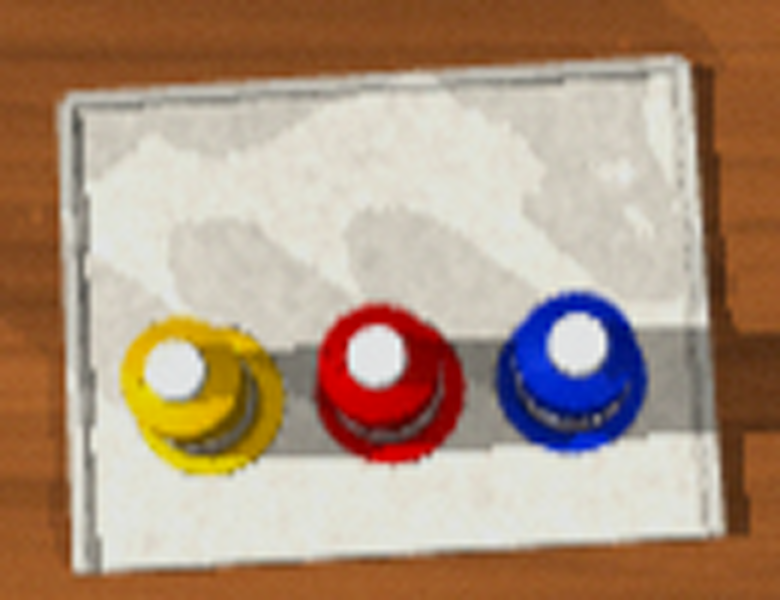

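View pics/s8a.png

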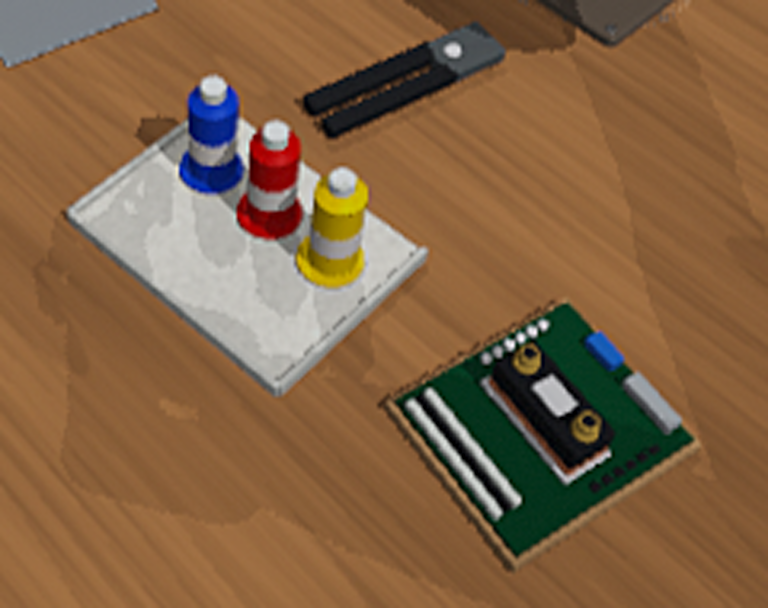

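View pics/t8a.png

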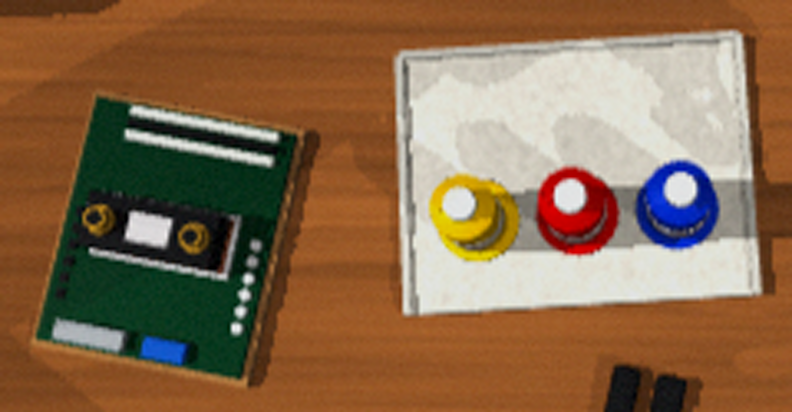

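```bash
python3 - <<'E'
from h import *
c=viewer.camera('top')
for n,p,k in (('y',(175,369),(495.3,95.8)),('r',(376,355),(500.4,24)),('b',(578,344),(505.4,-47.5))):
    q=ray(c,180+(p[0]+.5)/6-.5,145+(p[1]+.5)/6-.5,122)[:2]; print(n,q.round(1),(q-k).round(1))
E
```

```text
y [493.8  95.8] [-1.5 -0. ]
r [499.4  24.1] [-1.   0.1]
b [503.9 -47.9] [-1.5 -0.4]
```

```bash
python3 -c "
from plant import status,ctrl
s=status.read_state();print(s['time'],abs(s['joint_vel']).max()); print(ctrl.job_done())"
```

```text
47.25 0.02530311176714121
the job is handed in; nothing more can be done
None
```

The job is done and handed in at about 47 s of the 144 s allowed. I moved the blue, red and yellow bottles onto the mat. Then I laid the block on the silver plate and put each bottle back on the coaster of its own colour.

**Block:** it rests on the plate. A wrist-camera check made after release put it about 0.9 mm off centre and under 1° off the plate's direction. The final pictures still show it lying flat there.

**Bottles:** all three stand upright. The last top-camera picture puts the caps 1.0 to 1.6 mm from the coaster centres, almost all of it towards the robot. The recorded grip positions put them within about 0.3 mm, so most of that offset is probably camera calibration, which is good to about 2 mm.

**Robot:** at hand-in the gripper was open and clear of everything. The wrist-force readings stayed under 8 N throughout. No check failed; the small disagreement over the bottle positions is the only one.

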